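Swap the bayonet filter cartridges on the feed manifold

TASK

First shut the feed valve on the filter manifold, take the spent cartridge off the manifold (push down, turn back a quarter, lift) and put it in the open bin, then work every fresh cartridge loose from its sealed well in the storage caddy and fit it to any free port: lugs into the slots, push down against the spring, turn a quarter clockwise and let it click home. Open the feed valve fully again only when all are locked; never lift the caddy off the bench, leave it where it stands, and do not push the amber bottle about.

Things in the scene. Friction and masses are not known exactly. Their poses are not given: they have to be found in the camera images.
- manifold: Filter manifold fixed on the bench, 78 x 345 x 85 mm, three round bayonet ports in a row along its y, 90 mm apart, valve at its +y end (y = 168 mm). Origin on the bench under the middle port; its z is up. Its x is the direction of all ports' entry slots. A pump cabinet, 350 mm tall, stands 100 mm behind it; a fraction collector, 280 mm tall, fills x > 0.47, y < -0.09 of the bench.
- port_0 (a point): Port at manifold y = -90 mm: centre of its mouth on the collar's top face, 85 mm above the bench; axes as the manifold's (so for all ports). Collar 72 mm outer dia., 45 mm tall, bore 39.6 mm; two 12 mm wide entry slots along +-x pass the lugs, elsewhere they land on the collar. An empty port closes itself.
- port_1 (a point): Port at manifold y = 0. Fitting (any port), foot height in the port's frame: -25 mm, meets the sprung seat (5 N, then 0.7 N more per mm); below -34.5 mm (12 N; the seat bottoms at -39.5) the lugs are under the collar's lip and it can turn, only clockwise from above, 90 degrees, from lugs along x to lugs along y, with a stop 5 degrees beyond.
- port_2 (a point): Port at manifold y = +90 mm. Let go at the end of the turn, the spring lifts the cartridge into a 3 mm notch: locked, foot at -31 mm, lugs along y of the manifold. To take one off: push below -34.5 mm, turn 90 degrees anticlockwise, lift.
- valve (a joint): Feed valve lever, turns about a vertical axis: 0 = open (the lever points along -x of the manifold), 1.571 = shut (a quarter turn clockwise from above, the lever points along +y of the manifold). Stops at both ends, stays where left, turns with about 0.12 N m.
- valve_hub (a point): Point on the valve's axis at mid-height of the lever, 118 mm above the bench.
- valve_tip (a point): Point on the valve lever 60 mm from the axis, at mid-height (118 mm above the bench). The grey lever grip is 16 mm wide and 12 mm high and reaches from 23 to 73 mm from the axis.
- caddy: Storage caddy standing loose on its rubber sole, 3.3 kg, 94 x 276 mm, 104 mm tall. Origin under its middle; three wells along its y at -90, 0, +90 mm, well floor 66 mm above the bench. A rubber seal grips the lowest 14 mm of the barrel so tightly (40 N) that a straight pull lifts the caddy too; turned to and fro and pulled gently, the cartridge works out.
- fresh_0: Fresh filter cartridge, 135 mm tall, 0.2 to 0.33 kg. Origin: centre of its flat foot, z up. Barrel 36 mm dia. up to z = 44; two lugs on it along +-x, z = 20 to 26, 8 mm wide, reaching 26 mm from the axis; body 58 mm dia., z = 44 to 105; on top a bar grip, z = 105 to 135, 52 mm long along x (as the lugs), 34 mm thick along y (grip here). Starts in caddy well at y = -90 mm; None if absent.
- fresh_1: Fresh filter cartridge like fresh_0, origin and axes alike; starts in the caddy well at y = 0 mm. None if absent.
- fresh_2: Fresh filter cartridge like fresh_0, origin and axes alike; starts in the caddy well at y = +90 mm. None if absent.
- spent_0: Spent filter cartridge of the same shape, size and axes as fresh_0; starts locked in port_0. None if absent.
- spent_1: Spent filter cartridge of the same shape, size and axes as fresh_0; starts locked in port_1. None if absent.
- spent_2: Spent filter cartridge of the same shape, size and axes as fresh_0; starts locked in port_2. None if absent.
- bin: Loose open bin for the spent cartridges, 110 x 180 mm, wall and floor 4 mm thick, on 12 mm feet: inner floor 16 mm and rim 72 mm above the bench. Origin on the bench under its middle, long side along y.
- amber_bottle: Bystander: amber glass bottle, 52 mm diameter, 98 mm tall; origin under it.
Not all that is in view belongs to the job. What is shaped like the fresh_2 but red or turquoise is not meant.

How it is judged:
By the outcome, as a careful person would: the job done as asked, in the order asked, and still so for the second after the job is handed in, with the robot touching nothing.
Of fresh_0, fresh_1, fresh_2 only 2 to 3 are there at a start; the rules pass over those that are not, and their reading is None.
Of spent_0, spent_1, spent_2 only 1 to 1 are there at a start; the rules pass over those that are not, and their reading is None.
At some moment in a run one of bin, caddy may be knocked a few centimetres aside while the robot is not near it.
It also fails if it takes over 210 s, if anything falls off the work surface, if the arm or the gripper's body presses on something with over 40 N, if the wrist force passes 120 N, or if a joint passes its speed limit or range.

ROBOT

A 7-joint arm with a two-finger parallel gripper is mounted at the origin on the work surface; the furniture and walls round the work are solid. World frame = base frame: x ahead of the robot, y to its left, z up, the work surface at z = 0. Lengths are in m, angles in rad, forces in N, time in s.
With the tool pointing down it reaches from about 0.4 to 0.9 m from the base axis. Payload 5.5 kg.
Tool frame: the origin (TCP) lies on the centre line of the jaws, within the pads' length; the fingertips stand 17 mm ahead of it and the grasp point (between the pads) lies 2 mm behind it; z points along the fingers, y is the direction in which the jaws open and shut (so a half turn about z gives the same grasp; the last joint's range is limited). The gripper opens to 92 mm and grips with 3 to 60 N. Pads are 19 mm wide; open, the fingers measure 130 mm over their backs; the gripper's body (75 mm by 190 mm) begins 47 mm behind the grasp point.
Start: joints at [1.369, 0.501, -0.427, 1.55, 0.221, 1.138, -0.21], TCP at [0.291, -0.581, 0.244] pointing down, gripper open.
Joint ranges: [-2.88, 2.88], [-0.31, 2.03], [-1.54, 1.56], [0.2, 2.42], [-1.41, 4.55], [0.19, 2.02], [-2.57, 2.57]. Speed limits (rad/s): [2.57, 2.57, 3.14, 3.14, 3.14, 3.14, 3.14].

INTERFACE

Orientations are given as [roll, pitch, yaw] about the fixed x, y, z axes, in that order (R = Rz(yaw) Ry(pitch) Rx(roll)).
In Python, from rig import r gives the robot as it stands.
- The arm moves only by the tool jog_arm, never from a script. Its argument "series" is a list that holds one entry, the list of rows, each a list of 7 numbers: the shift along the tool's x, y, z in mm, then the turn, a rotation vector about the tool's x, y, z in rad, then the closure in counts, from 0 (fully open) to 255 (shut). A call has 1 to 12 rows; each row shifts and turns the commanded pose from where the row before left it, along the tool's axes as they then stand; what a row does not reach is not made up. A row lasts 1/10 s, in which the tool goes at most 50 mm and 8.59 degrees, less where a joint would pass 70% of its speed; a pose out of reach is approached as far as the arm can. A call is refused whole if a number of a shift passes 50 or a number of a turn 0.15, either way. A call with a gripper value outside its range is refused whole. The fingers move at their own pace and stop on an object; "force" is the grip in N (left out, the last holds). Time passes only in rows, so rows that do not move let the fingers close. It gives the time, the measured TCP pose, the force and the opening at its end, in the units of the state.
- r.state(): the state, without advancing time (a new reading comes with each control period).
- r.read_camera(name): name is "side" or "top" or "wrist"; returns the picture (400x640x3 uint8, red, green, blue); there is no depth.
- r.get_calibration(name): a dict with "fx", "fy", "cx", "cy" (pixels), "camera_from_world" (4x4, takes a point from world to camera coordinates); the wrist camera has in their place "T_tool_cam" (4x4, takes a point from camera to tool coordinates, whose origin is the TCP and whose axes are the flange's). Camera axes: x right, y down, z forward; pixel columns grow to the right and rows downward; lengths in m; the calibration is good to about 2 mm. A picture is of the moment at which its call begins: read the wrist's pose just before it. get_calibration takes no time and is no camera call.
- r.job_done(): hands the job in, once; it reports no verdict.
The state is a dict: "time": time; "joint_pos": joint angles; "qd": joint speeds; "joint_torque": joint torques, N m; "ee_pos": TCP position; "tcp_rot": TCP orientation; "contact_force": force on the tool from outside, world axes, zero at the start; "wrist_torque": the same for the moment, N m; "gripper_width": opening from 0.0 (shut) to 1.0 (fully open).
Only numpy, scipy, OpenCV 4.12 (cv2) and the standard library are available. Lean on these libraries where they do the work, as an engineer would, in place of code of your own. Each camera call takes 0.05 s, during which the arm holds its last target.

## Working session

There is one attempt and no reset: what is moved stays moved. The work goes in short steps, Python scripts to look and compute and a tool call to move; the robot and the scene stay as the last step left them, time stands still between calls to the robot, and variables do not carry over. Pictures are saved under pics/ and viewed, and the job is handed in when it is done.

Besides the shell and the picture viewer there is one more tool, called after ">>>" as name(argument=value, ...) on one line, values as JSON. jog_arm: Moves the arm, as the interface text tells. Its arguments: {"type":"object","properties":{"series":{"type":"array"},"force":{"type":"number"}},"required":["series"]}

```bash
ls; mkdir -p pics
python3 - <<'E'
from rig import r
import cv2, json
s=r.state(); print(s)
for n in ("side","top","wrist"):
    im=r.read_camera(n); cv2.imwrite(f"pics/{n}0.png",im[:,:,::-1]); c=r.get_calibration(n); print(n,{k:(v.tolist() if hasattr(v,'tolist') else v) for k,v in c.items()})
E
```

```text
pics
{'time': 0.0, 'joint_pos': array([ 1.36920707,  0.50187519, -0.42682545,  1.55141253,  0.22079633,
        1.13831513, -0.21029182]), 'qd': array([ 0.00055203, -0.00175699, -0.0007968 ,  0.00132015,  0.00071954,
       -0.00014704, -0.00087352]), 'joint_torque': array([-4.25285489e-04, -5.66589582e+01, -5.81651241e+00, -2.79109579e+01,
       -6.85730972e-02,  3.10001266e-02,  1.74736583e-04]), 'ee_pos': array([ 0.29103633, -0.58046845,  0.2426798 ]), 'tcp_rot': array([-3.13964436e+00, -9.35077365e-05,  4.64873258e-01]), 'contact_force': array([-0.3490373 , -0.00904736, -0.15779002]), 'wrist_torque': array([ 0.02510933, -0.01130217, -0.02223394]), 'gripper_width': 1.0012552976030482}
side {'fx': 447.7250335961796, 'fy': 447.7250335961796, 'cx': 324.12542400442396, 'cy': 201.50856465659976, 'camera_from_world': [[-0.9485458707108595, -0.3166137327362501, 0.00405899004632187, 0.38029083453136003], [-0.1259904992682561, 0.365633536303488, -0.9221922311667677, 0.12984341294410892], [0.2904946217256239, -0.875253027057333, -0.3867105033167091, 1.0736383720961384], [0.0, 0.0, 0.0, 1.0]]}
top {'fx': 394.97443220858486, 'fy': 394.97443220858486, 'cx': 320.2362422659383, 'cy': 196.138695547045, 'camera_from_world': [[-0.0063804970168637246, -0.9999451880408368, -0.008301215079362536, 0.0013066533559116596], [-0.996685577346339, 0.007032512513011589, -0.0810456888276562, 0.42258210277837843], [0.0810996249535886, 0.007756589568256108, -0.9966758179822851, 1.1916822470584572], [0.0, 0.0, 0.0, 1.0]]}
wrist {'fx': 287.22342057352466, 'fy': 287.22342057352466, 'cx': 315.63790946577353, 'cy': 200.2585277278937, 'T_tool_cam': [[-0.00021909815663425682, -0.9642351569261012, -0.2650481355220081, 0.07164107501533146], [0.9999999656440358, -0.00024940323280965636, 8.068427335680865e-05, 6.95332082314426e-05], [-0.00014390247483103222, -0.26504810873824863, 0.9642351784426623, -0.1412732724452779], [0.0, 0.0, 0.0, 1.0]]}
```

View pics/top0.png

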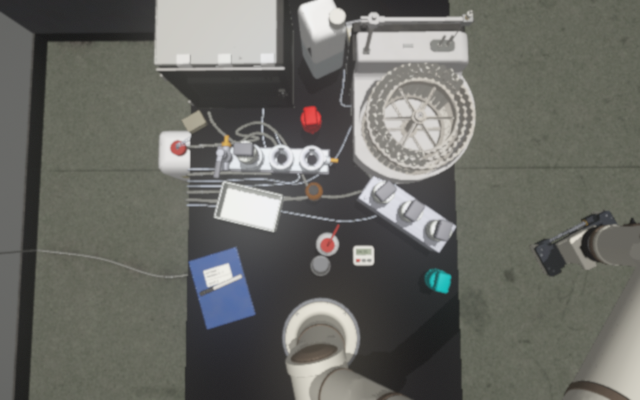

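View pics/side0.png

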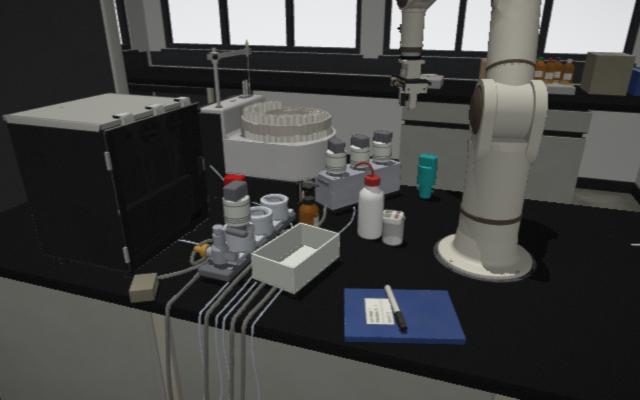

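View pics/wrist0.png

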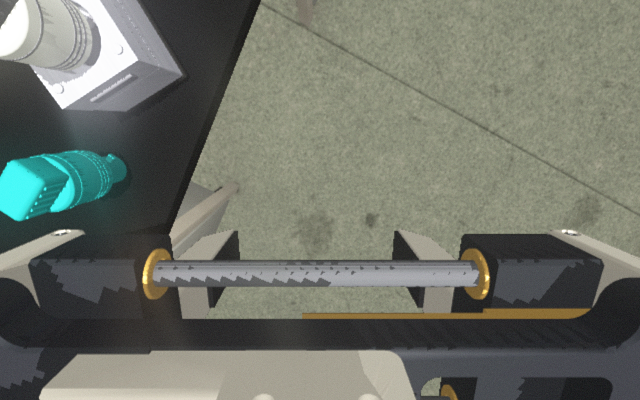

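Run:
```python
import cv2
t=cv2.imread("pics/top0.png"); 
cv2.imwrite("pics/t1.png",cv2.resize(t[100:260,150:470],None,fx=2.5,fy=2.5,interpolation=cv2.INTER_CUBIC))
s=cv2.imread("pics/side0.png")
cv2.imwrite("pics/s1.png",cv2.resize(s[120:300,180:440],None,fx=3,fy=3,interpolation=cv2.INTER_CUBIC))
```

```text
(no output)
```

View pics/t1.png

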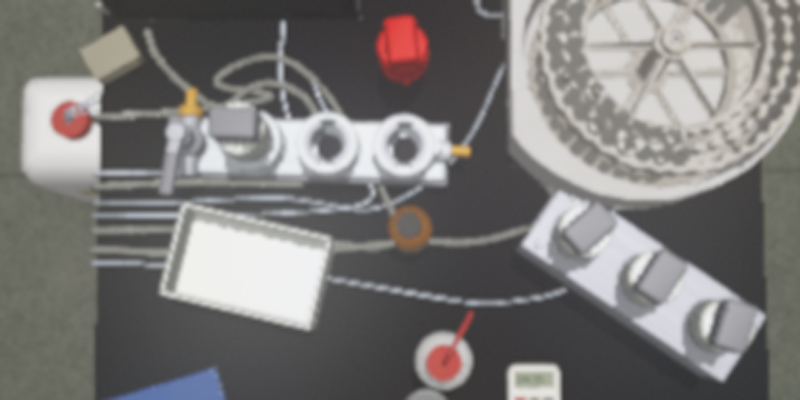

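View pics/s1.png

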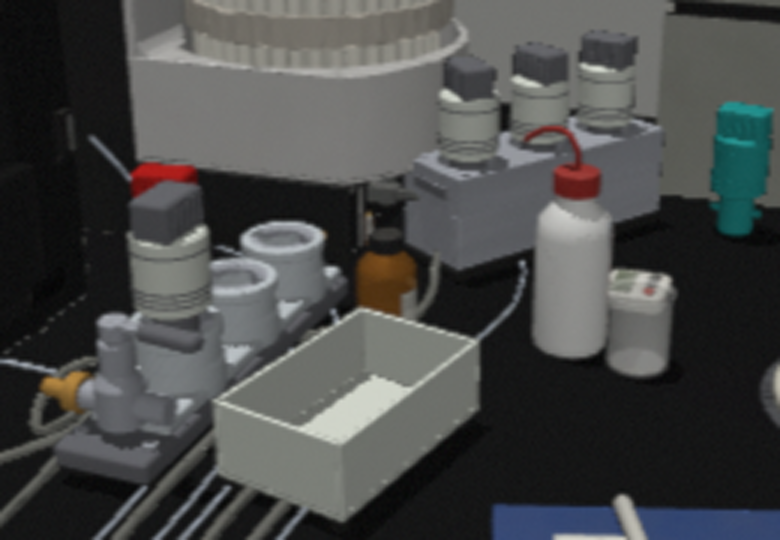

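```bash
cat > h.py <<'E'
import numpy as np, cv2
from rig import r
from scipy.spatial.transform import Rotation as R
C={n:r.get_calibration(n) for n in("side","top","wrist")}
def T_wt(s):
    T=np.eye(4); T[:3,:3]=R.from_euler('xyz',s['tcp_rot']).as_matrix(); T[:3,3]=s['ee_pos']; return T
def snap(n,name):
    s=r.state(); im=r.read_camera(n)[:,:,::-1].copy(); cv2.imwrite(f"pics/{name}.png",im)
    np.save(f"pics/{name}.npy",T_wt(s)); return im,s
def camT(n,Twt=None): # world from cam
    if n=="wrist": return Twt@C[n]["T_tool_cam"]
    return np.linalg.inv(C[n]["camera_from_world"])
def ray(n,uv,Twt=None):
    c=C[n];T=camT(n,Twt);d=T[:3,:3]@np.array([(uv[0]-c["cx"])/c["fx"],(uv[1]-c["cy"])/c["fy"],1]); return T[:3,3],d/np.linalg.norm(d)
def onz(n,uv,z,Twt=None):
    o,d=ray(n,uv,Twt); return o+d*(z-o[2])/d[2]
def tri(rays):
    A=np.zeros((3,3));b=np.zeros(3)
    for o,d in rays:
        P=np.eye(3)-np.outer(d,d);A+=P;b+=P@o
    x=np.linalg.solve(A,b); return x,[np.linalg.norm((np.eye(3)-np.outer(d,d))@(x-o)) for o,d in rays]
def proj(n,p,Twt=None):
    c=C[n];q=np.linalg.inv(camT(n,Twt))@np.append(p,1); return np.array([c["fx"]*q[0]/q[2]+c["cx"],c["fy"]*q[1]/q[2]+c["cy"]])
def goto(p,yaw,s=None):
    """shift in tool axes mm (current orientation) & yaw turn about tool z, for tool-down"""
    s=s or r.state();T=T_wt(s);d=T[:3,:3].T@(np.array(p)-T[:3,3])*1e3
    cur=s['tcp_rot'][2]; dy=(yaw-cur+np.pi)%(2*np.pi)-np.pi
    return d.round(1), "turn z %.3f"%(-dy)
E
python3 - <<'E'
from h import *
f=lambda u,v:(150+u/2.5,100+v/2.5)
for n,u,v,z in [("p1",328,143,.085),("p0",405,143,.085),("spent top",234,122,.19),("tip lever",168,186,.118),("hub",183,135,.118),
 ("f a",585,228,.201),("f b",655,277,.201),("f c",728,325,.201),("bottle",408,225,.098),("binL",187,205,.072),("binR",330,237,.072),("binBL",162,293,.072),("binBR",312,328,.072),("cad TL",558,193,.104),("cadBL",520,246,.104),("cadR",764,318,.104),("cadBR",722,380,.104),("whbottle",443,360,.13)]:
    print(n,onz("top",f(u,v),z).round(4))
E
```

```text
p1 [0.5317 0.111  0.085 ]
p0 [0.531  0.0212 0.085 ]
spent top [0.5359 0.1995 0.19  ]
tip lever [0.478  0.2882 0.118 ]
hub [0.5362 0.272  0.118 ]
f a [ 0.4193 -0.1684  0.201 ]
f b [ 0.368  -0.2395  0.201 ]
f c [ 0.3182 -0.3132  0.201 ]
bottle [0.4338 0.0178 0.098 ]
binL [0.4617 0.2779 0.072 ]
binR [0.4228 0.1098 0.072 ]
binBL [0.3587 0.3058 0.072 ]
binBR [0.3169 0.1306 0.072 ]
cad TL [ 0.4686 -0.1534  0.104 ]
cadBL [ 0.4083 -0.1093  0.104 ]
cadR [ 0.3251 -0.3826  0.104 ]
cadBR [ 0.2562 -0.3333  0.104 ]
whbottle [ 0.2814 -0.0207  0.13  ]
```

Run:
```python
from h import *
print(goto([.291,-.581,.40],.465))
print(goto([.40,-.25,.40],.465))
s=r.state();s['ee_pos']=np.array([.40,-.25,.40]);print(goto([.42,.14,.38],0,s))
```

```text
(array([-3.000e-01,  1.000e-01, -1.571e+02]), 'turn z -0.000')
(array([ 245.5, -246.9, -156.7]), 'turn z -0.000')
(array([ 192.7, -339.6,   20.5]), 'turn z 0.465')
```

>>> jog_arm(series=[[[0,0,-40,0,0,0,0],[0,0,-40,0,0,0,0],[0,0,-40,0,0,0,0],[0,0,-40,0,0,0,0],[30,-30,0,0,0,0,0],[35,-35,0,0,0,0,0],[35,-35,0,0,0,0,0],[35,-35,0,0,0,0,0],[35,-35,0,0,0,0,0],[35,-35,0,0,0,0,0],[35,-35,0,0,0,0,0],[0,0,0,0,0,0,0]]])

```text
time: 1.35
ee_pos: [0.4012, -0.2511, 0.4045]
tcp_rot: [3.141, -0.001, 0.477]
contact_force: [0.7, -1.2, 0.0]
gripper_width: 1.002
```

Run:
```python
from h import *
im,s=snap("wrist","w1"); print(s['joint_pos'].round(2),s['ee_pos'].round(3),s['tcp_rot'].round(3))
print(goto([.42,.14,.38],0))
```

```text
[ 1.13  0.05 -0.65  1.74  0.03  1.36 -0.62] [ 0.401 -0.251  0.404] [ 3.141e+00 -1.000e-03  4.770e-01]
(array([ 197.8, -342.7,   23.8]), 'turn z 0.472')
```

View pics/w1.png

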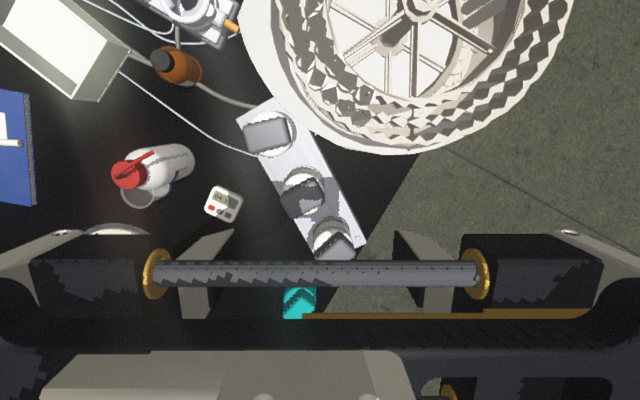

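>>> jog_arm(series=[[[25,-43,3,0,0,0,0],[25,-43,3,0,0,0,0],[25,-43,3,0,0,0,0],[25,-43,3,0,0,0,0],[25,-43,3,0,0,0,0],[25,-43,3,0,0,0,0],[25,-43,3,0,0,0,0],[25,-43,3,0,0,0,0],[0,0,0,0,0,0.15,0],[0,0,0,0,0,0.15,0],[0,0,0,0,0,0.15,0],[0,0,0,0,0,0.02,0]]])

```text
time: 2.6
ee_pos: [0.4234, 0.137, 0.3796]
tcp_rot: [-3.141, 0.0, -0.009]
contact_force: [-0.1, 0.2, 0.1]
gripper_width: 0.999
```

Run:
```python
from h import *
im,s=snap("wrist","w2"); print(s['joint_pos'].round(2),s['ee_pos'].round(3),s['tcp_rot'].round(3))
```

```text
[ 0.77  0.02 -1.14  1.83  0.02  1.3  -1.95] [0.423 0.137 0.38 ] [-3.141  0.    -0.009]
```

View pics/w2.png

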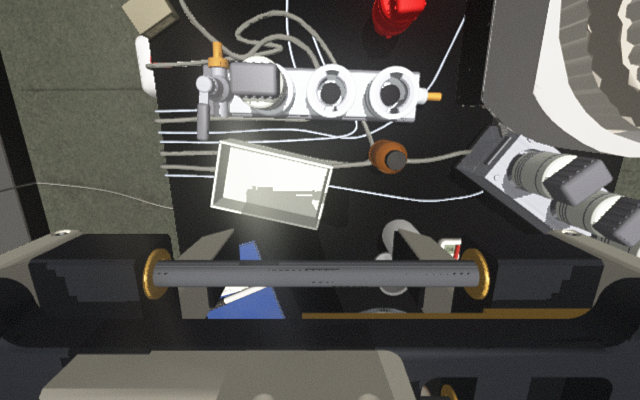

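>>> jog_arm(series=[[[38,-25,0,0,0,0,0],[38,-25,0,0,0,-0.14,0],[0,0,0,0,0,-0.15,0],[0,0,0,0,0,-0.15,0],[0,0,0,0,0,-0.15,0],[0,0,0,0,0,-0.15,0],[0,0,0,0,0,-0.15,0],[0,0,0,0,0,-0.15,0],[0,0,0,0,0,-0.15,0],[0,0,0,0,0,-0.15,0],[0,0,0,0,0,-0.15,0],[0,0,0,0,0,-0.15,0]]])

```text
time: 3.85
ee_pos: [0.4981, 0.1856, 0.3793]
tcp_rot: [-3.14, 0.0, 1.644]
contact_force: [-0.7, 0.2, 1.3]
gripper_width: 1.0
```

>>> jog_arm(series=[[[0,0,0,0,0,-0.15,0],[0,0,0,0,0,-0.15,0],[0,0,0,0,0,-0.15,0],[0,0,0,0,0,-0.15,0],[0,0,0,0,0,-0.15,0],[0,0,0,0,0,-0.15,0],[0,0,0,0,0,-0.15,0],[0,0,0,0,0,-0.15,0],[0,0,0,0,0,-0.15,0],[0,0,0,0,0,-0.14,0],[0,0,0,0,0,0,0]]])

```text
time: 4.95
ee_pos: [0.4981, 0.1858, 0.3794]
tcp_rot: [-3.141, -0.001, 3.128]
contact_force: [0.5, -0.5, 0.8]
gripper_width: 0.999
```

Run:
```python
from h import *
im,s=snap("wrist","w3"); print(s['joint_pos'].round(2),s['ee_pos'].round(3),s['tcp_rot'].round(3))
```

```text
[ 0.66  0.56 -1.52  1.65  0.56  1.48  0.65] [0.498 0.186 0.379] [-3.141e+00 -1.000e-03  3.128e+00]
```

View pics/w3.png

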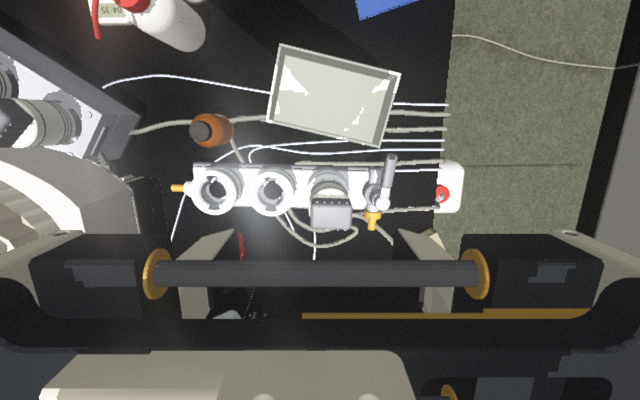

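Run:
```python
import cv2
a=cv2.imread("pics/w2.png");b=cv2.imread("pics/w3.png")
cv2.imwrite("pics/w2c.png",cv2.resize(a[30:150,180:440],None,fx=3,fy=3,interpolation=cv2.INTER_CUBIC))
cv2.imwrite("pics/w3c.png",cv2.resize(b[140:240,160:420],None,fx=3,fy=3,interpolation=cv2.INTER_CUBIC))
```

```text
(no output)
```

View pics/w2c.png

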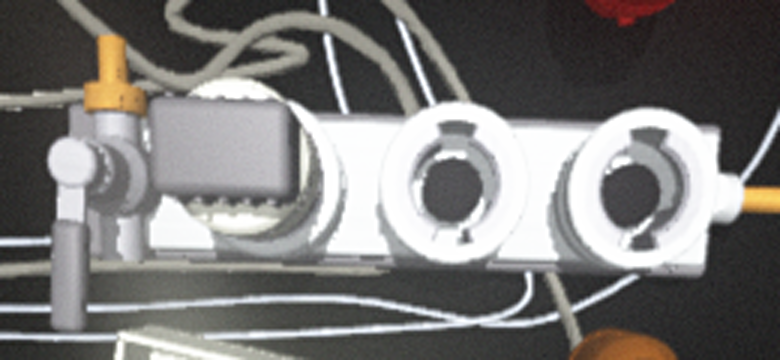

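View pics/w3c.png

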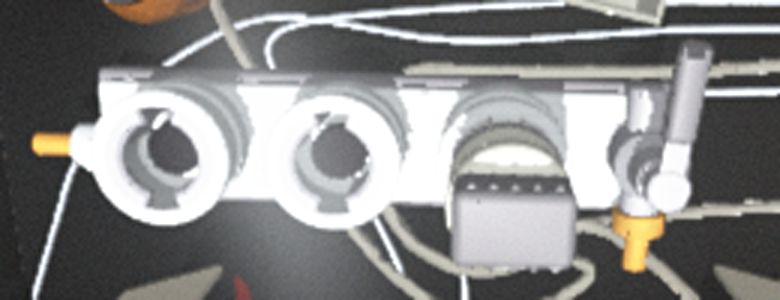

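Run:
```python
from h import *
T2=np.load("pics/w2.npy");T3=np.load("pics/w3.npy")
a=lambda u,v:(180+u/3,30+v/3); b=lambda u,v:(160+u/3,140+v/3)
t=lambda u,v:(150+u/2.5,100+v/2.5)
for n,p,q,z,tt in [("p0",(641,188),(163,157),.085,(405,143)),("p1",(454,183),(335,161),.085,(328,143)),("hub",(73,163),(670,190),.124,(183,125)),("tip",(68,325),(694,45),.124,(166,190)),("spent barc",(222,146),(514,232),.189,(234,122))]:
    print(n,tri([ray("wrist",a(*p),T2),ray("wrist",b(*q),T3)]),onz("wrist",a(*p),z,T2).round(4),onz("wrist",b(*q),z,T3).round(4),onz("top",t(*tt),z).round(4))
```

```text
p0 (array([0.53312598, 0.0239682 , 0.07916504]), [np.float64(0.0010275918567695034), np.float64(0.001027591856769526)]) [0.5321 0.0246 0.085 ] [0.5323 0.027  0.085 ] [0.531  0.0212 0.085 ]
p1 (array([0.53647684, 0.11429733, 0.07858063]), [np.float64(0.001357507208174113), np.float64(0.0013575072081742144)]) [0.5351 0.1135 0.085 ] [0.5356 0.1165 0.085 ] [0.5317 0.111  0.085 ]
hub (array([0.54239443, 0.28191762, 0.12072446]), [np.float64(0.001577713815192052), np.float64(0.0015777138151920596)]) [0.5411 0.2793 0.124 ] [0.5424 0.2825 0.124 ] [0.5464 0.2706 0.124 ]
tip (array([0.47324684, 0.28986698, 0.12345633]), [np.float64(0.0004197311943181732), np.float64(0.00041973119431818276)]) [0.473  0.2893 0.124 ] [0.4734 0.2901 0.124 ] [0.4727 0.2887 0.124 ]
spent barc (array([0.53960454, 0.20322253, 0.18862599]), [np.float64(0.001357930942424062), np.float64(0.0013579309424240206)]) [0.5388 0.202  0.189 ] [0.5403 0.2043 0.189 ] [0.5361 0.1997 0.189 ]
```

Run:
```python
from h import *
print(goto([.476,.2895,.22],3.05))
```

```text
(array([ 23.8, 103.2, 159.4]), 'turn z 0.073')
```

>>> jog_arm(series=[[[8,34,0,0,0,0,90],[8,34,0,0,0,0,90],[8,35,0,0,0,0,90],[0,0,40,0,0,0.07,90],[0,0,40,0,0,0,90],[0,0,40,0,0,0,90],[0,0,40,0,0,0,90],[0,0,0,0,0,0,90]]])

```text
time: 5.8
ee_pos: [0.4732, 0.287, 0.2149]
tcp_rot: [-3.135, -0.007, 3.053]
contact_force: [-0.5, -0.8, 0.6]
gripper_width: 0.649
```

Run:
```python
from h import *
im,s=snap("wrist","w4"); print(s['joint_pos'].round(2),s['ee_pos'].round(4),s['tcp_rot'].round(3))
print(goto([.476,.2895,.126],3.05))
```

```text
[ 0.31  0.68 -1.27  1.8   0.7   1.21  0.31] [0.4732 0.287  0.2149] [-3.135 -0.007  3.053]
(array([-2.1,  1.1, 92.1]), 'turn z 0.004')
```

View pics/w4.png

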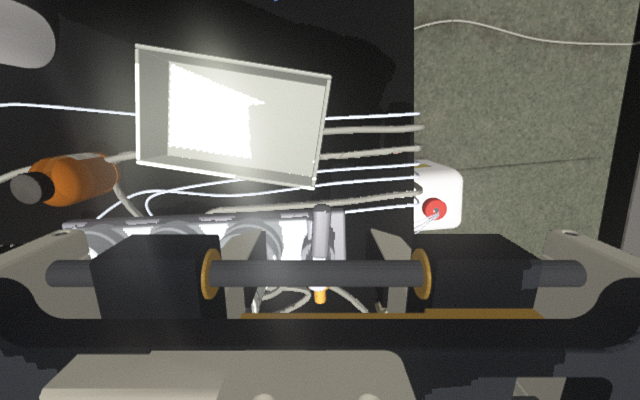

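>>> jog_arm(series=[[[0,0,30,0,0,0,90],[0,0,30,0,0,0,90],[0,0,28,0,0,0,90],[0,0,0,0,0,0,200],[0,0,0,0,0,0,255],[0,0,0,0,0,0,255],[0,0,0,0,0,0,255],[0,0,0,0,0,0,255]]], force=10)

```text
time: 6.65
ee_pos: [0.4758, 0.2904, 0.1331]
tcp_rot: [3.141, 0.001, 3.055]
contact_force: [-0.3, 0.0, 0.5]
gripper_width: 0.258
```

Run:
```python
from h import *
im,s=snap("wrist","w5"); print(s['joint_pos'].round(2),s['ee_pos'].round(4),s['tcp_rot'].round(3),s['gripper_width']*92,s['contact_force'])
```

```text
[ 0.24  0.77 -1.16  1.86  0.81  1.08  0.23] [0.4758 0.2904 0.1331] [3.141e+00 1.000e-03 3.055e+00] 23.749030901437724 [-0.28205408  0.01770232  0.47762853]
```

View pics/w5.png

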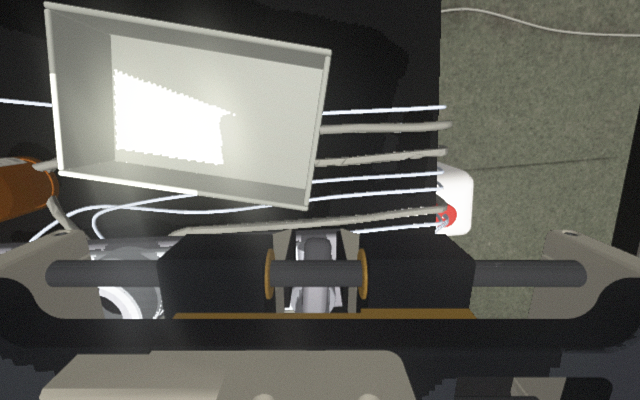

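>>> jog_arm(series=[[[0,0,6,0,0,0,200],[0,0,0,0,0,0,255],[0,0,0,0,0,0,255],[0,0,0,0,0,0,255]]], force=10)

```text
time: 7.1
ee_pos: [0.4751, 0.2898, 0.1254]
tcp_rot: [-3.141, -0.001, 3.055]
contact_force: [1.6, 0.6, -4.1]
gripper_width: 0.178
```

Gripped at 16.4 mm as expected. Turn along the arc.

>>> jog_arm(series=[[[-0.7,9.9,0,0,0,0.15,255],[-0.7,9.9,0,0,0,0.15,255],[-0.7,9.9,0,0,0,0.15,255],[-0.7,9.9,0,0,0,0.15,255],[-0.7,9.9,0,0,0,0.15,255]]], force=10)

```text
time: 7.6
ee_pos: [0.4971, 0.3324, 0.1253]
tcp_rot: [-3.139, 0.002, 2.299]
contact_force: [2.8, -2.7, -2.7]
gripper_width: 0.173
```

Run:
```python
from h import *
s=r.state(); print(s['joint_pos'].round(2),s['ee_pos'].round(4),s['tcp_rot'].round(3),s['gripper_width']*92,s['contact_force'],s['wrist_torque'])
```

```text
[ 0.05  0.74 -0.97  1.77  0.71  1.03 -0.46] [0.4971 0.3324 0.1253] [-3.139e+00  2.000e-03  2.299e+00] 15.874697711790906 [ 2.7640311  -2.66111447 -2.72077048] [-0.67172178 -0.68816683  0.10990846]
```

>>> jog_arm(series=[[[-0.7,9.9,0,0,0,0.15,255],[-0.7,9.9,0,0,0,0.15,255],[-0.7,9.9,0,0,0,0.15,255],[-0.7,9.9,0,0,0,0.15,255],[-0.7,9.9,0,0,0,0.15,255],[0,0,0,0,0,0,255]]], force=10)

```text
time: 8.2
ee_pos: [0.5431, 0.3501, 0.1253]
tcp_rot: [3.141, 0.001, 1.553]
contact_force: [1.9, -1.5, -2.2]
gripper_width: 0.171
```

>>> jog_arm(series=[[[0,4,0,0,0,0.05,255],[0,3,0,0,0,0.03,255],[0,0,0,0,0,0,255]]], force=10)

```text
time: 8.5
ee_pos: [0.546, 0.3499, 0.1251]
tcp_rot: [-3.137, 0.004, 1.479]
contact_force: [-5.5, -3.6, 2.2]
gripper_width: 0.176
```

Run:
```python
from h import *
im,s=snap("wrist","w6"); print(s['joint_pos'].round(2),s['ee_pos'].round(4),s['tcp_rot'].round(3),s['contact_force'],s['wrist_torque'])
im,s=snap("top","t6");cv2.imwrite("pics/t6c.png",cv2.resize(im[100:260,150:470],None,fx=2.5,fy=2.5,interpolation=cv2.INTER_CUBIC))
```

```text
[-0.08  0.73 -0.77  1.63  0.57  1.03 -1.13] [0.546  0.3499 0.1251] [-3.137  0.004  1.479] [-5.50674118 -3.55363431  2.18579   ] [-0.75429726  1.00438094  0.15253811]
```

View pics/w6.png

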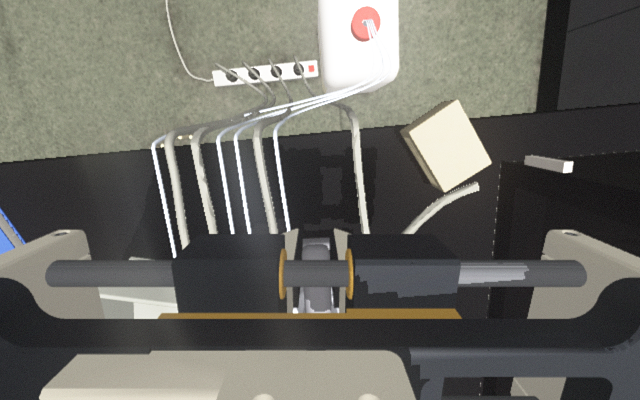

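View pics/t6c.png

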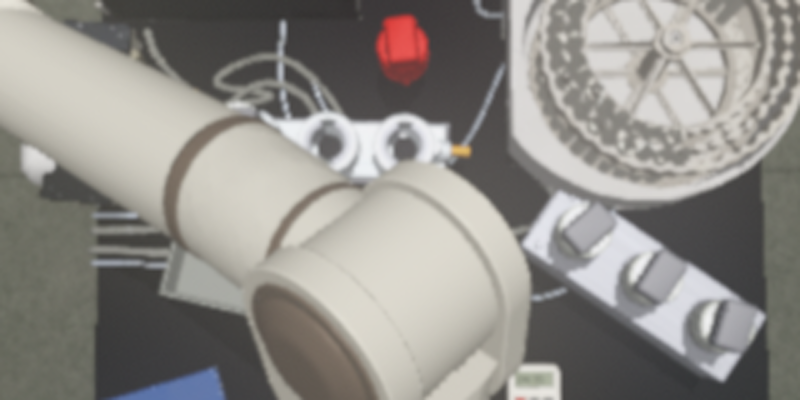

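>>> jog_arm(series=[[[0,0,0,0,0,-0.03,100],[0,0,0,0,0,0,60],[0,0,0,0,0,0,60],[0,0,0,0,0,0,60],[0,0,-40,0,0,0,60],[0,0,-45,0,0,0,60],[0,0,-45,0,0,0,60],[0,0,-45,0,0,0,60],[0,0,0,0,0,0,60]]])

```text
time: 9.5
ee_pos: [0.5511, 0.3539, 0.3087]
tcp_rot: [3.132, -0.008, 1.506]
contact_force: [0.6, 0.8, 0.3]
gripper_width: 0.761
```

Run:
```python
from h import *
s=r.state();print(s['joint_pos'].round(2))
print(goto([.539,.204,.31],1.535))
```

```text
[-0.02  0.56 -0.88  1.46  0.44  1.31 -1.  ]
(array([-150.3,   -2.3,   -2.5]), 'turn z -0.029')
```

>>> jog_arm(series=[[[-38,-1,0,0,0,-0.03,60],[-38,3,0,0,0,0,60],[-38,0,0,0,0,0,60],[-36,0,0,0,0,0,60],[0,0,0,0,0,0,60],[0,0,0,0,0,0,60]]])

```text
time: 10.1
ee_pos: [0.5448, 0.1995, 0.3007]
tcp_rot: [-3.142, 0.001, 1.533]
contact_force: [-1.0, -0.4, -0.5]
gripper_width: 0.767
```

Run:
```python
from h import *
im,s=snap("wrist","w7"); print(s['joint_pos'].round(2),s['ee_pos'].round(4),s['tcp_rot'].round(3))
```

```text
[ 0.3   0.43 -0.92  1.65  0.36  1.24 -0.74] [0.5448 0.1995 0.3007] [-3.142e+00  1.000e-03  1.533e+00]
```

View pics/w7.png

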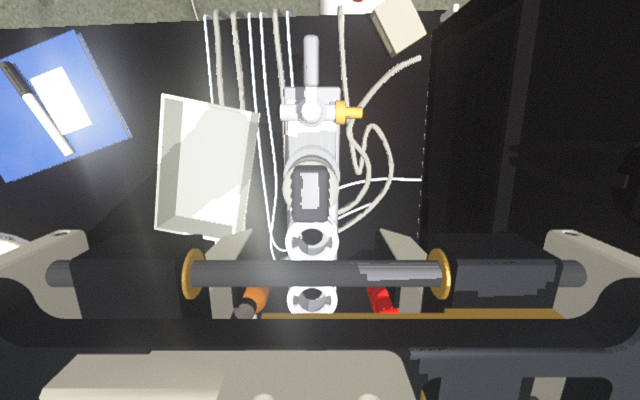

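Run:
```python
from h import *
im=cv2.imread("pics/w7.png"); cv2.imwrite("pics/w7c.png",cv2.resize(im[30:260,240:380],None,fx=2.6,fy=2.6,interpolation=cv2.INTER_CUBIC))
```

```text
(no output)
```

View pics/w7c.png

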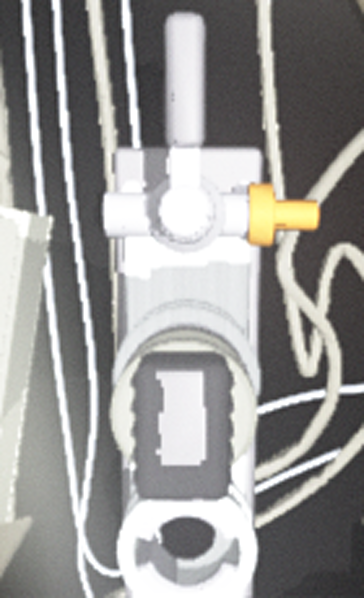

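Run:
```python
from h import *
T=np.load("pics/w7.npy");f=lambda u,v:(240+u/2.6,30+v/2.6)
for n,u,v,z in [("bar",182,425,.189),("hub",188,205,.124),("lever end",184,14,.124),("p1",186,553,.085)]: print(n,onz("wrist",f(u,v),z,T).round(4))
print("p0",onz("wrist",(312,299),.085,T))
print(goto([.5385,.2045,.181],1.535))
```

```text
bar [0.5404 0.2078 0.189 ]
hub [0.545  0.2834 0.124 ]
lever end [0.5464 0.3528 0.124 ]
p1 [0.5365 0.1136 0.085 ]
p0 [0.53351915 0.02682647 0.085     ]
(array([  3.1,  -6.1, 119.9]), 'turn z 0.000')
```

>>> jog_arm(series=[[[5,-5,30,0,0,0,90],[0,0,40,0,0,0,90],[0,0,30,0,0,0,90],[0,0,0,0,0,0,90],[0,0,0,0,0,0,90]]])

```text
time: 10.65
ee_pos: [0.5392, 0.2078, 0.2012]
tcp_rot: [-3.14, -0.001, 1.538]
contact_force: [0.1, 1.2, 0.5]
gripper_width: 0.647
```

Run:
```python
from h import *
im,s=snap("wrist","w8"); print(s['joint_pos'].round(2),s['ee_pos'].round(4),s['tcp_rot'].round(3))
print(goto([.5395,.2048,.180],1.535))
```

```text
[ 0.24  0.53 -0.87  1.77  0.46  1.06 -0.82] [0.5392 0.2078 0.2012] [-3.140e+00 -1.000e-03  1.538e+00]
(array([-3.2, -0.5, 22.2]), 'turn z 0.002')
```

View pics/w8.png

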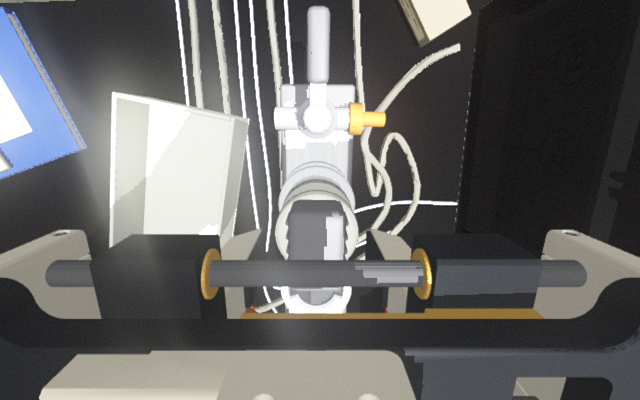

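>>> jog_arm(series=[[[-3,0,21,0,0,0,90],[0,0,0,0,0,0,150],[0,0,0,0,0,0,255],[0,0,0,0,0,0,255],[0,0,0,0,0,0,255],[0,0,0,0,0,0,255]]], force=45)

```text
time: 11.3
ee_pos: [0.5401, 0.2035, 0.1811]
tcp_rot: [3.14, -0.0, 1.535]
contact_force: [-1.4, -1.2, 6.0]
gripper_width: 0.368
```

Run:
```python
from h import *
s=r.state(); print(s['ee_pos'].round(4),s['tcp_rot'].round(3),s['contact_force'],s['wrist_torque'],s['gripper_width']*92)
```

```text
[0.5401 0.2035 0.1811] [ 3.14  -0.     1.535] [-1.39084999 -1.18700593  5.95474777] [-0.0007042   0.24808186 -0.04849659] 33.84093307488486
```

>>> jog_arm(series=[[[0,0,3,0,0,0,255],[0,0,3,0,0,0,255],[0,0,0,0,0,0,255]]])

```text
time: 11.6
ee_pos: [0.5401, 0.2036, 0.1754]
tcp_rot: [3.14, -0.0, 1.535]
contact_force: [-2.5, -0.6, 10.2]
gripper_width: 0.366
```

>>> jog_arm(series=[[[0,0,0.5,0,0,-0.15,255],[0,0,0,0,0,-0.15,255],[0,0,0,0,0,-0.15,255],[0,0,0,0,0,-0.15,255],[0,0,0,0,0,-0.15,255],[0,0,0,0,0,0,255]]])

```text
time: 12.2
ee_pos: [0.5413, 0.2043, 0.1756]
tcp_rot: [3.137, 0.001, 2.289]
contact_force: [-0.2, -0.3, 10.8]
gripper_width: 0.368
```

Run:
```python
from h import *
im,s=snap("wrist","w9"); print(s['joint_pos'].round(2),s['ee_pos'].round(4),s['tcp_rot'].round(3),s['contact_force'],s['wrist_torque'],s['gripper_width']*92)
```

```text
[ 0.33  0.63 -1.01  1.79  0.61  1.07 -0.19] [0.5413 0.2043 0.1756] [3.137e+00 1.000e-03 2.289e+00] [-0.20285987 -0.32468181 10.81123087] [ 0.0480072  -0.22202155  0.04275614] 33.86375430330216
```

View pics/w9.png

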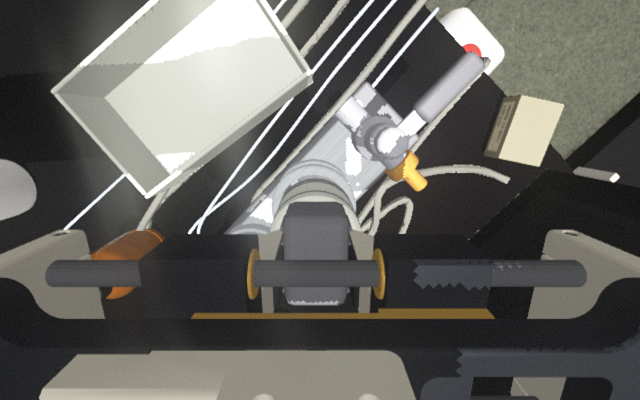

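Turning with the bar held. Finish the quarter turn.

>>> jog_arm(series=[[[0,0,0,0,0,-0.15,255],[0,0,0,0,0,-0.15,255],[0,0,0,0,0,-0.15,255],[0,0,0,0,0,-0.15,255],[0,0,0,0,0,-0.15,255],[0,0,0,0,0,-0.07,255],[0,0,0,0,0,0,255]]])

```text
time: 12.95
ee_pos: [0.5412, 0.2044, 0.1756]
tcp_rot: [3.139, 0.003, 3.107]
contact_force: [0.1, 0.7, 10.5]
gripper_width: 0.366
```

Run:
```python
from h import *
s=r.state(); print(s['joint_pos'].round(2),s['ee_pos'].round(4),s['tcp_rot'].round(3),s['contact_force'],s['wrist_torque'],s['gripper_width']*92)
```

```text
[ 0.42  0.74 -1.19  1.79  0.75  1.15  0.53] [0.5412 0.2044 0.1756] [3.139e+00 3.000e-03 3.107e+00] [ 0.11844091  0.74492025 10.45076221] [ 0.29958389 -0.07847268  0.11932093] 33.6738895380967
```

>>> jog_arm(series=[[[0,0,-8,0,0,0,255],[0,0,-10,0,0,0,255],[0,0,-12,0,0,0,255],[0,0,0,0,0,0,255]]])

```text
time: 13.35
ee_pos: [0.54, 0.2031, 0.2047]
tcp_rot: [-3.141, 0.001, 3.105]
contact_force: [0.5, 0.8, -2.4]
gripper_width: 0.367
```

>>> jog_arm(series=[[[0,0,-45,0,0,0,255],[0,0,-35,0,0,0,255],[30,0,0,0,0,0,255],[40,0,0,0,0,0,255],[40,0,0,0,0,0,255],[0,0,0,0,0,0,255]]])

```text
time: 13.95
ee_pos: [0.4235, 0.2067, 0.2819]
tcp_rot: [-3.135, -0.004, 3.111]
contact_force: [0.3, -0.6, -2.5]
gripper_width: 0.362
```

Run:
```python
from h import *
im,s=snap("wrist","w10"); print(s['joint_pos'].round(2),s['ee_pos'].round(4),s['tcp_rot'].round(3))
im,s=snap("side","s10")
```

```text
[ 0.66  0.47 -1.47  1.92  0.5   1.22  0.55] [0.4235 0.2067 0.2819] [-3.135 -0.004  3.111]
```

View pics/w10.png

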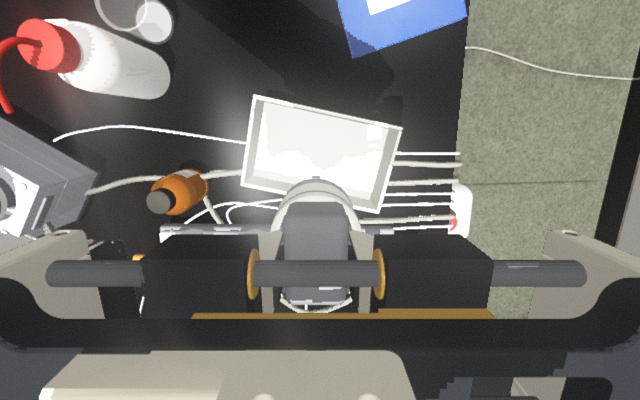

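View pics/s10.png

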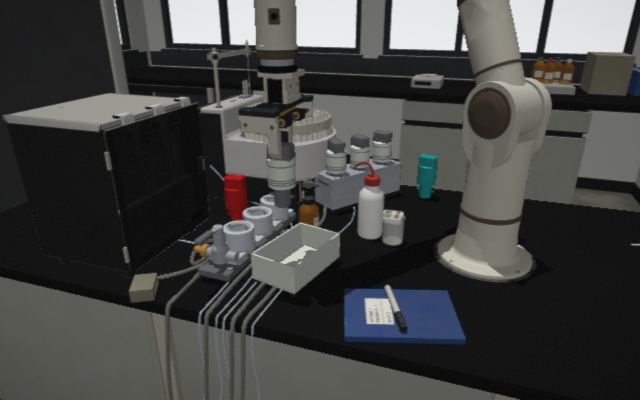

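Run:
```python
from h import *
T=np.load("pics/w10.npy")
P=np.array([onz("wrist",p,.072,T) for p in [(254,96),(402,127),(378,212),(242,186)]]);print(P.round(3),P.mean(0).round(4))
c=P.mean(0);print(goto([c[0],c[1],.16],3.105))
```

```text
[[0.322 0.137 0.072]
 [0.362 0.31  0.072]
 [0.467 0.284 0.072]
 [0.427 0.113 0.072]] [0.3944 0.2111 0.072 ]
(array([ 34.9,   4.3, 122.9]), 'turn z 0.001')
```

>>> jog_arm(series=[[[32,4,20,0,0,0,255],[0,0,30,0,0,0,255],[0,0,30,0,0,0,255],[0,0,30,0,0,0,255],[0,0,20,0,0,0,255],[0,0,0,0,0,0,255],[0,0,0,0,0,0,255]]])

```text
time: 14.75
ee_pos: [0.3983, 0.2124, 0.1535]
tcp_rot: [3.141, -0.001, 3.105]
contact_force: [0.3, 0.1, -2.4]
gripper_width: 0.365
```

Run:
```python
from h import *
im,s=snap("side","s11"); print(s['joint_pos'].round(2),s['ee_pos'].round(4),s['tcp_rot'].round(3),s['contact_force'])
cv2.imwrite("pics/s11c.png",im[100:330,150:470])
```

```text
[ 0.46  0.56 -1.25  2.1   0.66  0.96  0.39] [0.3983 0.2124 0.1535] [ 3.141e+00 -1.000e-03  3.105e+00] [ 0.3456282   0.14651354 -2.41052509]
```

View pics/s11c.png

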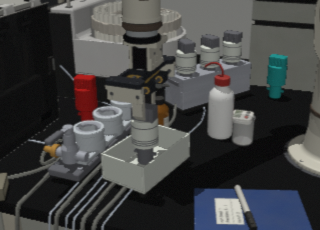

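>>> jog_arm(series=[[[4,0,5,0,0,0,255],[0,0,3,0,0,0,255],[0,0,0,0,0,0,255]]])

```text
time: 15.1
ee_pos: [0.3937, 0.2119, 0.1453]
tcp_rot: [-3.141, 0.0, 3.105]
contact_force: [-0.8, 0.9, -1.5]
gripper_width: 0.368
```

>>> jog_arm(series=[[[0,0,1.5,0,0,0,255],[0,0,0,0,0,0,255],[0,0,0,0,0,0,200],[0,0,0,0,0,0,120],[0,0,0,0,0,0,80],[0,0,0,0,0,0,80],[0,0,0,0,0,0,80],[0,0,-20,0,0,0,80],[0,0,-40,0,0,0,80],[0,0,-40,0,0,0,80],[0,0,-40,0,0,0,80]]])

```text
time: 16.2
ee_pos: [0.3933, 0.2124, 0.2851]
tcp_rot: [-3.142, -0.001, 3.106]
contact_force: [1.2, -0.1, -0.4]
gripper_width: 0.684
```

Run:
```python
from h import *
im,s=snap("side","s12"); print(s['joint_pos'].round(2),s['ee_pos'].round(4),s['tcp_rot'].round(3),s['contact_force'])
im,s=snap("top","t12")
im,s=snap("wrist","w12")
```

```text
[ 0.71  0.38 -1.5   1.97  0.41  1.18  0.58] [0.3933 0.2124 0.2851] [-3.142e+00 -1.000e-03  3.106e+00] [ 1.18563367 -0.14988917 -0.38026647]
```

View pics/s12.png

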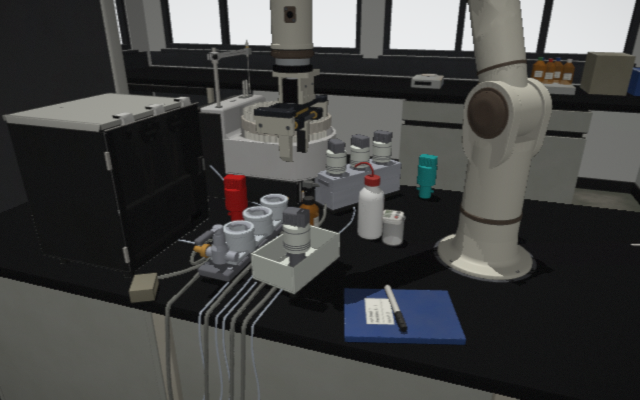

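View pics/w12.png

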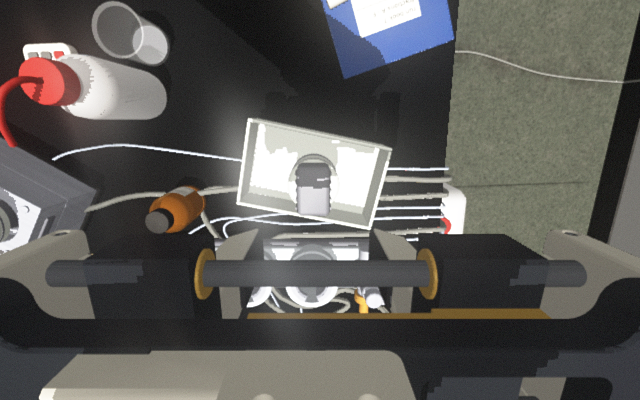

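View pics/t12.png

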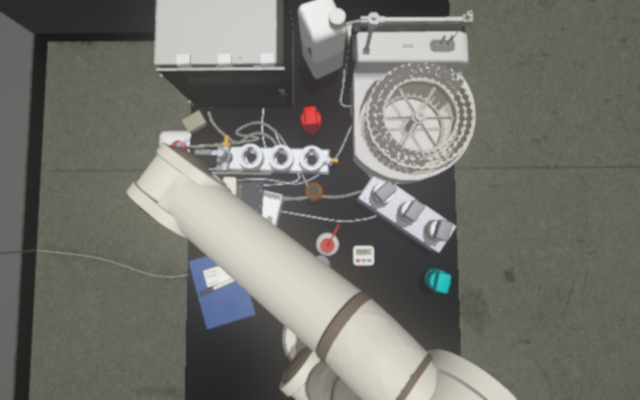

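Run:
```python
from h import *
print(goto([.3933,.2124,.40],3.105))
s=r.state(); s['ee_pos']=np.array([.3933,.2124,.40]); print(goto([.40,-.20,.40],2.05,s))
```

```text
(array([   1.4,   -0.6, -114.1]), 'turn z -0.001')
(array([-2.210e+01, -4.119e+02, -2.000e-01]), 'turn z 1.054')
```

>>> jog_arm(series=[[[0,0,-38,0,0,0,60],[0,0,-38,0,0,0,60],[0,0,-38,0,0,0,60],[-2,-41,0,0,0,0,60],[-2,-41,0,0,0,0,60],[-2,-41,0,0,0,0,60],[-2,-41,0,0,0,0,60],[-2,-41,0,0,0,0,60],[-2,-41,0,0,0,0,60],[-2,-41,0,0,0,0,60],[-2,-41,0,0,0,0,60],[-2,-41,0,0,0,0,60]]])

```text
time: 17.55
ee_pos: [0.3958, -0.145, 0.3973]
tcp_rot: [-3.136, -0.011, 3.105]
contact_force: [1.1, 0.2, 0.5]
gripper_width: 0.761
```

>>> jog_arm(series=[[[0,-40,0,0,0,0.15,60],[0,0,0,0,0,0.15,60],[0,0,0,0,0,0.15,60],[0,0,0,0,0,0.15,60],[0,0,0,0,0,0.15,60],[0,0,0,0,0,0.15,60],[0,0,0,0,0,0.15,60],[0,0,0,0,0,0,60]]])

```text
time: 18.35
ee_pos: [0.3947, -0.1833, 0.3975]
tcp_rot: [-3.129, -0.001, 2.054]
contact_force: [-0.4, -0.2, -1.7]
gripper_width: 0.763
```

Run:
```python
from h import *
im,s=snap("wrist","w13"); print(s['joint_pos'].round(2),s['ee_pos'].round(4),s['tcp_rot'].round(3))
```

```text
[ 1.18 -0.03 -0.79  1.82 -0.01  1.35  0.88] [ 0.3947 -0.1833  0.3975] [-3.129e+00 -1.000e-03  2.054e+00]
```

View pics/w13.png

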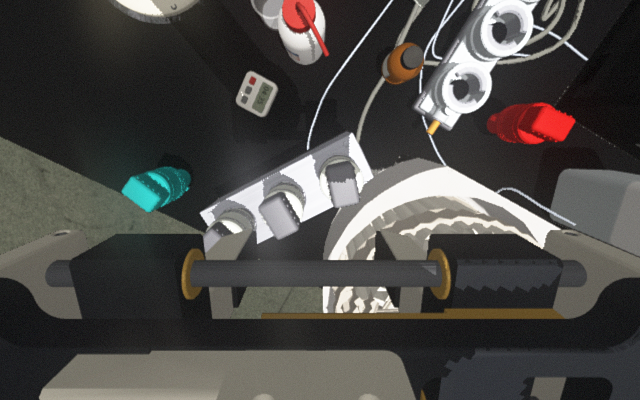

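>>> jog_arm(series=[[[-35,-25,0,0,0,0,60],[-35,-25,0,0,0,0,60],[0,0,0,0,0,0,60],[0,0,0,0,0,0,60]]])

```text
time: 18.8
ee_pos: [0.3831, -0.2692, 0.3983]
tcp_rot: [-3.131, -0.002, 2.056]
contact_force: [0.2, 1.0, 1.0]
gripper_width: 0.762
```

Run:
```python
from h import *
im,s=snap("wrist","w14"); print(s['joint_pos'].round(2),s['ee_pos'].round(4),s['tcp_rot'].round(3))
cv2.imwrite("pics/w14c.png",cv2.resize(im[60:240,180:440],None,fx=3,fy=3,interpolation=cv2.INTER_CUBIC))
im=cv2.imread("pics/w13.png");cv2.imwrite("pics/w13c.png",cv2.resize(im[120:260,180:440],None,fx=3,fy=3,interpolation=cv2.INTER_CUBIC))
```

```text
[ 1.24  0.05 -0.72  1.76  0.04  1.35  1.  ] [ 0.3831 -0.2692  0.3983] [-3.131e+00 -2.000e-03  2.056e+00]
```

View pics/w14c.png

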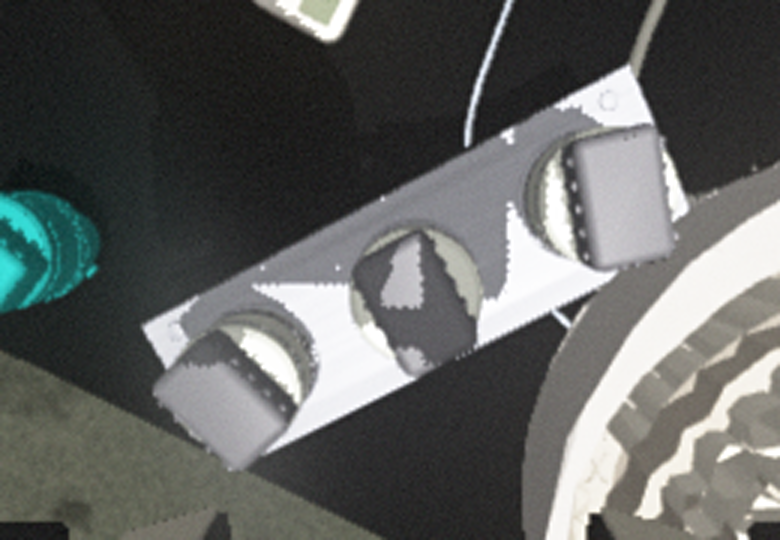

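View pics/w13c.png

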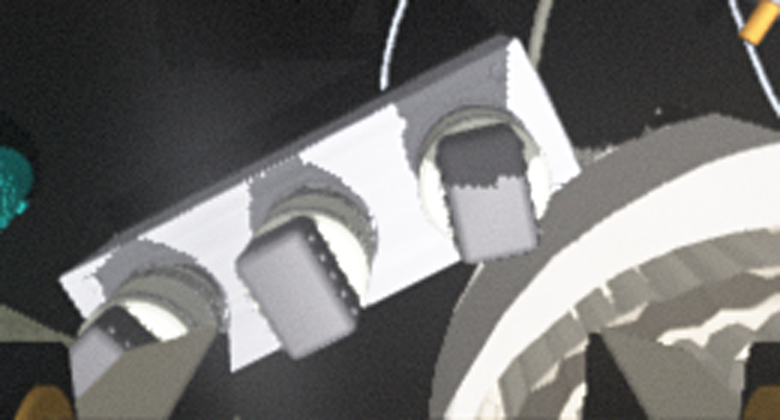

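Run:
```python
from h import *
T=np.load("pics/w14.npy");T3=np.load("pics/w13.npy")
f=lambda u,v:(180+u/3,60+v/3);g=lambda u,v:(180+u/3,120+v/3)
B={"a":[(577,142),(655,127),(673,256),(595,268)],"b":[(420,232),(477,335),(410,378),(354,270)],"c":[(220,332),(298,408),(238,468),(156,392)]}
for k,c in B.items():
    P=np.array([onz("wrist",f(*p),.201,T) for p in c]); c0=P.mean(0)
    e=[(P[i]-P[(i+1)%4]) for i in range(4)];L=[np.linalg.norm(x) for x in e]
    long=(e[1]-e[3]) if L[1]+L[3]>L[0]+L[2] else (e[0]-e[2])
    print(k,c0.round(4),np.round(L,3),"lug yaw",np.arctan2(long[1],long[0])%np.pi)
# triangulate centres of a,b using w13
print(tri([ray("wrist",f(625,198),T),ray("wrist",g(490,195),T3)]))
print(tri([ray("wrist",f(415,304),T),ray("wrist",g(299,286),T3)]))
C4=[(142,325),(628,66),(690,210),]
for p in C4: print(onz("wrist",f(*p),.104,T).round(4))
# collector outer edge low rim
for p in [(525,470),(560,350),(640,250),(780,165)]: print("coll",onz("wrist",f(*p),.15,T).round(3),onz("wrist",f(*p),.28,T).round(3))
```

```text
a [ 0.4243 -0.1732  0.201 ] [0.029 0.048 0.03  0.047] lug yaw 2.265578023715671
b [ 0.3727 -0.2458  0.201 ] [0.046 0.032 0.048 0.029] lug yaw 2.549732462496076
c [ 0.3238 -0.3158  0.201 ] [0.043 0.036 0.045 0.037] lug yaw 2.826721642081383
(array([ 0.42519714, -0.17208363,  0.19404103]), [np.float64(0.00033589084580543815), np.float64(0.00033589084580549534)])
(array([ 0.37330013, -0.24768367,  0.18353937]), [np.float64(0.00021563131031760802), np.float64(0.0002156313103176632)])
[ 0.2604 -0.3318  0.104 ]
[ 0.4146 -0.1115  0.104 ]
[ 0.476  -0.1535  0.104 ]
coll [ 0.459 -0.297  0.15 ] [ 0.423 -0.266  0.28 ]
coll [ 0.444 -0.239  0.15 ] [ 0.413 -0.228  0.28 ]
coll [ 0.453 -0.184  0.15 ] [ 0.419 -0.191  0.28 ]
coll [ 0.487 -0.125  0.15 ] [ 0.442 -0.152  0.28 ]
```

Run:
```python
from h import *
T=np.load("pics/w14.npy")
f=lambda u,v:(180+u/3,60+v/3)
def circ(P):
    A=np.c_[2*P[:,:2],np.ones(len(P))];x=np.linalg.lstsq(A,(P[:,:2]**2).sum(1),rcond=None)[0];return x[0],x[1],np.sqrt(x[2]+x[0]**2+x[1]**2)
out=[(525,470),(540,390),(575,325),(640,250),(700,200),(775,167)]
inn=[(560,500),(580,430),(610,370),(660,300),(720,245),(778,205)]
for z in (0,.03,.06): print("out",z,circ(np.array([onz("wrist",f(*p),z,T) for p in out])))
for z in (.1,.13,.16,.2,.24,.28): 
    P=np.array([onz("wrist",f(*p),z,T) for p in inn]);print("in",z,circ(P),P[3].round(3))
t=cv2.imread("pics/top0.png");cv2.imwrite("pics/tc.png",cv2.resize(t[0:260,280:500],None,fx=2.2,fy=2.2,interpolation=cv2.INTER_CUBIC))
s=cv2.imread("pics/side0.png");cv2.imwrite("pics/sc.png",cv2.resize(s[30:230,180:440],None,fx=3,fy=3,interpolation=cv2.INTER_CUBIC))
```

```text
out 0 (np.float64(0.6929051528855497), np.float64(-0.24171167208851227), np.float64(0.2132478097106544))
out 0.03 (np.float64(0.673908774423431), np.float64(-0.23969266270686868), np.float64(0.20139423711023233))
out 0.06 (np.float64(0.6549123959613208), np.float64(-0.23767365332522689), np.float64(0.18954066450982054))
in 0.1 (np.float64(0.6949267089810176), np.float64(-0.23923223270816563), np.float64(0.21081723630270688)) [ 0.488 -0.198  0.1  ]
in 0.13 (np.float64(0.671472151017061), np.float64(-0.23692321591135054), np.float64(0.19643369553227844)) [ 0.479 -0.198  0.13 ]
in 0.16 (np.float64(0.6480175930530989), np.float64(-0.2346141991145334), np.float64(0.1820501547618443)) [ 0.469 -0.199  0.16 ]
in 0.2 (np.float64(0.6167448491011723), np.float64(-0.23153551005211592), np.float64(0.16287210040128872)) [ 0.457 -0.199  0.2  ]
in 0.24 (np.float64(0.5854721051492401), np.float64(-0.2284568209896976), np.float64(0.14369404604072786)) [ 0.444 -0.2    0.24 ]
in 0.28 (np.float64(0.5541993611972972), np.float64(-0.22537813192727654), np.float64(0.12451599168015612)) [ 0.432 -0.201  0.28 ]
```

View pics/tc.png

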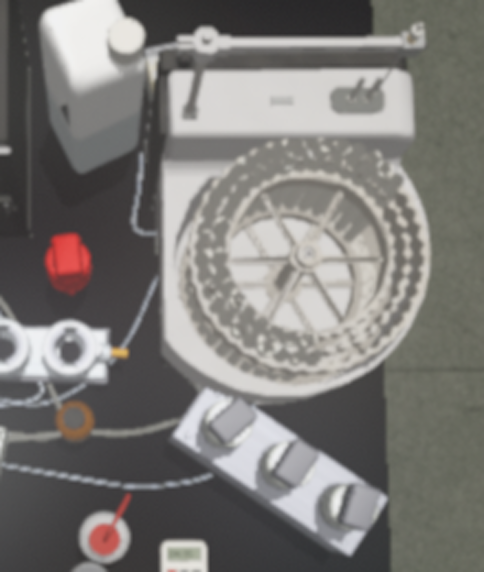

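View pics/sc.png

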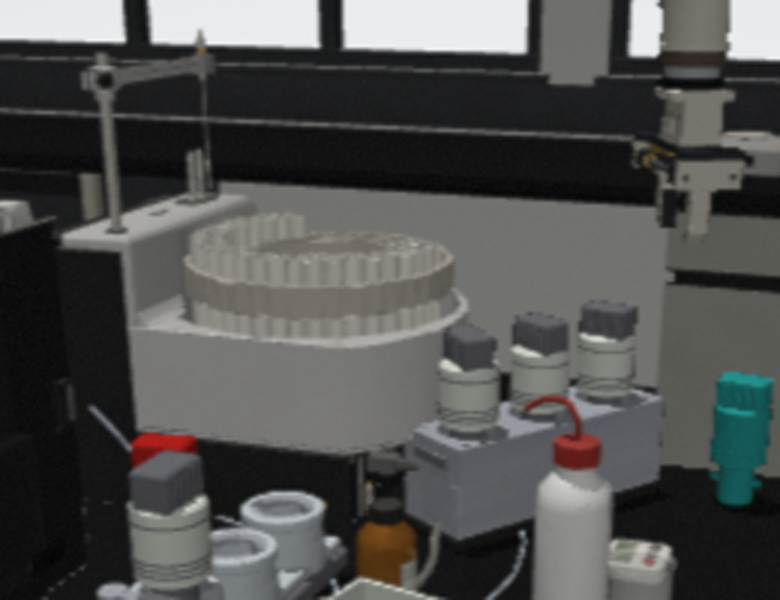

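Run:
```python
from h import *
t=lambda u,v:(280+u/2.2,v/2.2); s=lambda u,v:(180+u/3,30+v/3)
# carousel top ring: top view right extreme and side view right extreme(455,270)?
for z in (.12,.16,.2,.24,.28):
    print(z,"car front top",onz("top",t(308,385),z).round(3),"L",onz("top",t(190,250),z).round(3),"R",onz("top",t(420,250),z).round(3)," side right edge(455,265)",onz("side",s(455,265),z).round(3),"left(185,265)",onz("side",s(185,265),z).round(3),"tank right (467,305)",onz("side",s(467,305),z).round(3))
```

```text
0.12 car front top [ 0.472 -0.283  0.12 ] L [ 0.649 -0.135  0.12 ] R [ 0.646 -0.432  0.12 ]  side right edge(455,265) [ 0.637 -0.808  0.12 ] left(185,265) [ 1.   -0.68  0.12] tank right (467,305) [ 0.552 -0.589  0.12 ]
0.16 car front top [ 0.466 -0.273  0.16 ] L [ 0.637 -0.131  0.16 ] R [ 0.634 -0.416  0.16 ]  side right edge(455,265) [ 0.582 -0.632  0.16 ] left(185,265) [ 0.909 -0.516  0.16 ] tank right (467,305) [ 0.505 -0.434  0.16 ]
0.2 car front top [ 0.461 -0.263  0.2  ] L [ 0.625 -0.126  0.2  ] R [ 0.623 -0.401  0.2  ]  side right edge(455,265) [ 0.526 -0.456  0.2  ] left(185,265) [ 0.819 -0.352  0.2  ] tank right (467,305) [ 0.458 -0.279  0.2  ]
0.24 car front top [ 0.456 -0.253  0.24 ] L [ 0.613 -0.122  0.24 ] R [ 0.611 -0.386  0.24 ]  side right edge(455,265) [ 0.471 -0.28   0.24 ] left(185,265) [ 0.728 -0.188  0.24 ] tank right (467,305) [ 0.41  -0.124  0.24 ]
0.28 car front top [ 0.45  -0.243  0.28 ] L [ 0.602 -0.117  0.28 ] R [ 0.599 -0.37   0.28 ]  side right edge(455,265) [ 0.416 -0.104  0.28 ] left(185,265) [ 0.638 -0.025  0.28 ] tank right (467,305) [0.363 0.031 0.28 ]
```

Run:
```python
from h import *
print(goto([.3735,-.2465,.30],2.55))
```

```text
(array([23.7,  2.1, 98.6]), 'turn z -0.492')
```

>>> jog_arm(series=[[[24,2,20,0,0,0,90],[0,0,38,0,0,-0.15,90],[0,0,35,0,0,-0.15,90],[0,0,0,0,0,-0.15,90],[0,0,0,0,0,-0.04,90],[0,0,0,0,0,0,90],[0,0,0,0,0,0,90]]])

```text
time: 19.55
ee_pos: [0.3738, -0.2461, 0.3064]
tcp_rot: [-3.131, -0.004, 2.547]
contact_force: [-0.5, -0.1, -0.3]
gripper_width: 0.646
```

Run:
```python
from h import *
im,s=snap("wrist","w15"); print(s['joint_pos'].round(2),s['ee_pos'].round(4),s['tcp_rot'].round(3))
cv2.imwrite("pics/w15c.png",cv2.resize(im[110:250,210:430],None,fx=3,fy=3,interpolation=cv2.INTER_CUBIC))
```

```text
[ 1.24  0.08 -0.76  1.94  0.07  1.15  1.43] [ 0.3738 -0.2461  0.3064] [-3.131 -0.004  2.547]
```

View pics/w15c.png

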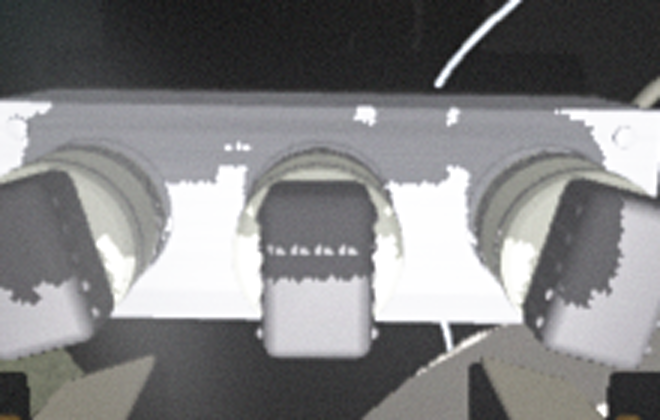

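View pics/w15.png

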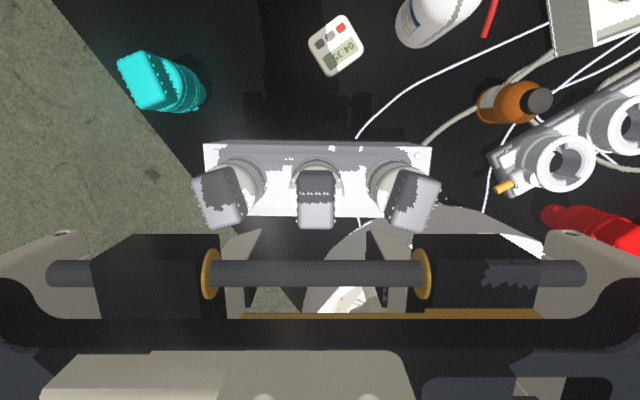

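Run:
```python
from h import *
T=np.load("pics/w15.npy")
for z in (.185,.201):
  for v in (171,193.3,211,228.3): print(z,v,(np.linalg.inv(T)@np.append(onz("wrist",(316,v),z,T),1))[:3].round(4))
f=lambda u,v:(210+u/3,110+v/3)
for p in [(22,105),(630,105),(640,320)]: print(onz("wrist",f(*p),.104,T).round(4))
```

```text
0.185 171 [0.0267 0.0006 0.1216]
0.185 193.3 [0.0055 0.0006 0.1215]
0.185 211 [-0.0119  0.0006  0.1214]
0.185 228.3 [-0.0296  0.0006  0.1213]
0.201 171 [0.0295 0.0006 0.1056]
0.201 193.3 [0.0096 0.0006 0.1055]
0.201 211 [-0.0069  0.0006  0.1054]
0.201 228.3 [-0.0235  0.0006  0.1053]
[ 0.2707 -0.3188  0.104 ]
[ 0.4046 -0.1208  0.104 ]
[ 0.4851 -0.16    0.104 ]
```

>>> jog_arm(series=[[[3,0,30,0,0,0,90],[0,0,35,0,0,0,90],[0,0,30,0,0,0,90],[0,0,10,0,0,0,90],[0,0,0,0,0,0,90],[0,0,0,0,0,0,90]]])

```text
time: 20.2
ee_pos: [0.3709, -0.2461, 0.2024]
tcp_rot: [-3.132, -0.003, 2.546]
contact_force: [-0.7, 0.2, -0.5]
gripper_width: 0.645
```

>>> jog_arm(series=[[[0,0,10,0,0,0,90],[0,0,0,0,0,0,150],[0,0,0,0,0,0,255],[0,0,0,0,0,0,255],[0,0,0,0,0,0,255],[0,0,0,0,0,0,255],[0,0,0,0,0,0,255]]], force=50)

```text
time: 20.9
ee_pos: [0.3705, -0.2456, 0.1916]
tcp_rot: [-3.132, -0.004, 2.546]
contact_force: [1.1, 2.5, 2.4]
gripper_width: 0.369
```

Run:
```python
from h import *
s=r.state(); print(s['joint_pos'].round(2),s['ee_pos'].round(4),s['tcp_rot'].round(3),s['contact_force'],s['wrist_torque'],s['gripper_width']*92)
```

```text
[ 1.18  0.24 -0.74  2.09  0.22  0.89  1.29] [ 0.3705 -0.2456  0.1916] [-3.132 -0.004  2.546] [1.14310508 2.48585483 2.4201827 ] [ 0.67751316 -0.44672193  0.01138103] 33.94159364930825
```

>>> jog_arm(series=[[[0,0,-0.5,0,0,0.12,255],[0,0,-0.5,0,0,0.12,255],[0,0,-0.5,0,0,-0.15,255],[0,0,-0.5,0,0,-0.15,255],[0,0,-0.5,0,0,-0.15,255]]])

```text
time: 21.4
ee_pos: [0.3697, -0.2458, 0.1929]
tcp_rot: [-3.134, -0.007, 2.76]
contact_force: [2.4, -0.8, -10.7]
gripper_width: 0.367
```

Run:
```python
from h import *
s=r.state(); print(s['joint_pos'].round(2),s['ee_pos'].round(4),s['tcp_rot'].round(3),s['contact_force'],s['wrist_torque'],s['gripper_width']*92)
```

```text
[ 1.21  0.25 -0.77  2.08  0.23  0.9   1.5 ] [ 0.3697 -0.2458  0.1929] [-3.134 -0.007  2.76 ] [  2.41023134  -0.82320655 -10.73006366] [-0.11841907 -1.07547104 -0.66581957] 33.77335932251916
```

>>> jog_arm(series=[[[0,0,-0.5,0,0,0.14,255],[0,0,-0.5,0,0,0.14,255],[0,0,-0.5,0,0,0.14,255],[0,0,-0.5,0,0,-0.14,255],[0,0,-0.5,0,0,-0.14,255],[0,0,-0.5,0,0,-0.14,255],[0,0,-0.5,0,0,0.14,255],[0,0,-0.5,0,0,0.14,255]]])

```text
time: 22.2
ee_pos: [0.3697, -0.2453, 0.1966]
tcp_rot: [-3.132, -0.005, 2.472]
contact_force: [3.7, 1.5, -10.4]
gripper_width: 0.364
```

Run:
```python
from h import *
s=r.state(); print(s['joint_pos'].round(2),s['ee_pos'].round(4),s['tcp_rot'].round(3),s['contact_force'],s['wrist_torque'],s['gripper_width']*92)
im,s=snap("side","s15");cv2.imwrite("pics/s15c.png",cv2.resize(im[100:250,280:480],None,fx=3,fy=3,interpolation=cv2.INTER_CUBIC))
```

```text
[ 1.17  0.23 -0.72  2.08  0.2   0.9   1.23] [ 0.3697 -0.2453  0.1966] [-3.132 -0.005  2.472] [  3.70044956   1.54743131 -10.36200362] [ 0.25972777 -1.15782123  0.61982838] 33.52863310661722
```

View pics/s15c.png

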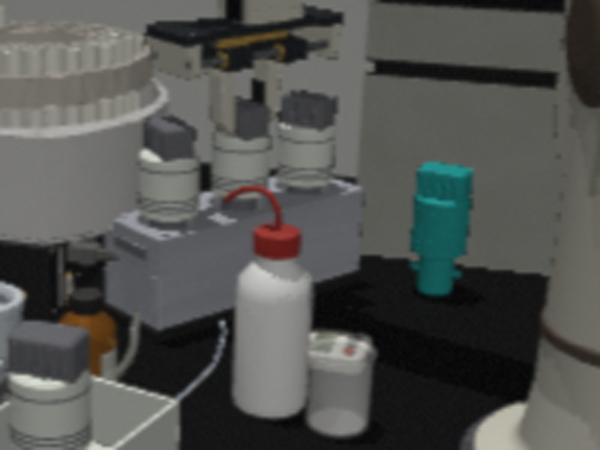

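>>> jog_arm(series=[[[0,0,-0.6,0,0,0.14,255],[0,0,-0.6,0,0,-0.14,255],[0,0,-0.6,0,0,-0.14,255],[0,0,-0.6,0,0,-0.14,255],[0,0,-0.6,0,0,0.14,255],[0,0,-0.6,0,0,0.14,255],[0,0,-0.6,0,0,0.14,255],[0,0,-0.6,0,0,-0.14,255],[0,0,-0.6,0,0,-0.14,255],[0,0,-0.6,0,0,-0.14,255],[0,0,-0.6,0,0,0.14,255],[0,0,-0.6,0,0,0.14,255]]])

```text
time: 23.45
ee_pos: [0.37, -0.2458, 0.2049]
tcp_rot: [-3.132, -0.004, 2.473]
contact_force: [0.5, 1.5, -1.9]
gripper_width: 0.367
```

>>> jog_arm(series=[[[0,0,-0.6,0,0,0.14,255],[0,0,-0.6,0,0,-0.14,255],[0,0,-0.6,0,0,-0.14,255],[0,0,-0.6,0,0,-0.14,255],[0,0,-0.6,0,0,0.14,255],[0,0,-0.6,0,0,0.14,255],[0,0,-0.6,0,0,0.14,255],[0,0,-0.6,0,0,-0.14,255],[0,0,-0.6,0,0,-0.14,255],[0,0,-0.6,0,0,0,255]]])

```text
time: 24.45
ee_pos: [0.3695, -0.2459, 0.2107]
tcp_rot: [-3.132, -0.006, 2.619]
contact_force: [1.3, -0.5, -3.5]
gripper_width: 0.364
```

>>> jog_arm(series=[[[0,0,-10,0,0,0,255],[0,0,-25,0,0,0,255],[0,0,-40,0,0,0,255],[0,0,-40,0,0,0,255],[0,0,-35,0,0,0,255],[0,0,0,0,0,0,255]]])

```text
time: 25.05
ee_pos: [0.3741, -0.2461, 0.3664]
tcp_rot: [-3.129, 0.004, 2.614]
contact_force: [1.6, 0.1, -2.6]
gripper_width: 0.369
```

Run:
```python
from h import *
im,s=snap("wrist","w16"); print(s['joint_pos'].round(2),s['ee_pos'].round(4),s['tcp_rot'].round(3),s['contact_force'])
im2=cv2.imread("pics/w9.png")
cv2.imwrite("pics/w16c.png",np.hstack([cv2.resize(i[150:330,240:400],None,fx=2.5,fy=2.5,interpolation=cv2.INTER_CUBIC) for i in (im2,im)]))
T=T_wt(s)@C["wrist"]["T_tool_cam"]
print(goto([.3695,-.246,.37],2.62), goto([.5402,.2045,.37],3.105))
```

```text
[ 1.27  0.02 -0.76  1.86  0.02  1.27  1.55] [ 0.3741 -0.2461  0.3664] [-3.129  0.004  2.614] [ 1.62525545  0.10142985 -2.59192335]
(array([ 2.6, -2.1, -6.2]), 'turn z -0.006') (array([ 82.1, 473. , -11.8]), 'turn z -0.491')
```

View pics/w16c.png

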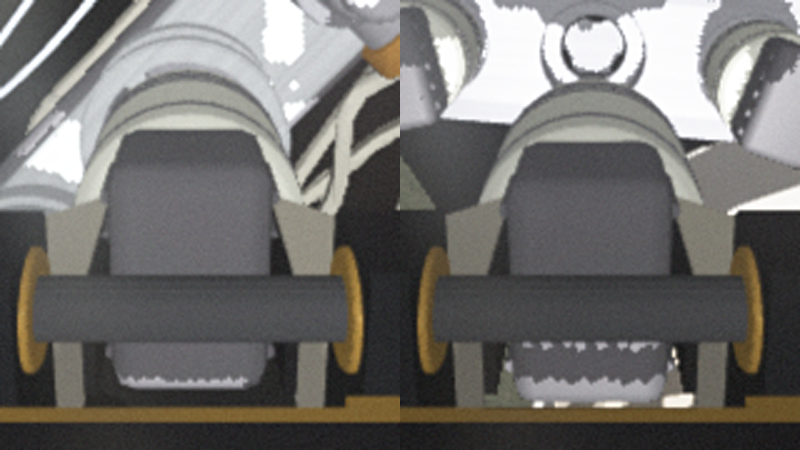

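View pics/w16.png

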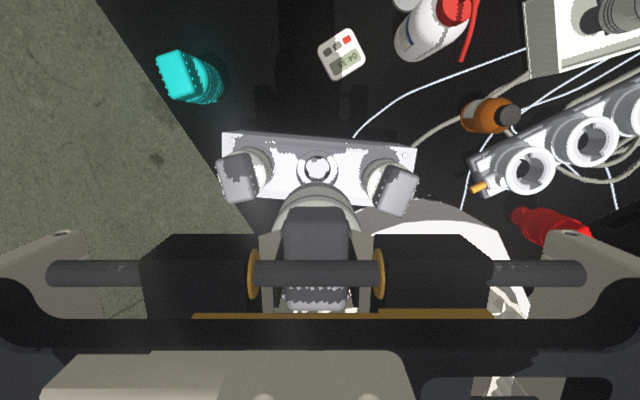

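```bash
cat >> h.py <<'E'
def barx(v1,v2,z=-.008):
    c=C["wrist"];T=c["T_tool_cam"];o=[]
    for v in (v1,v2):
        d=T[:3,:3]@np.array([0,(v-c["cy"])/c["fy"],1]);o.append(T[0,3]+d[0]*(z-T[2,3])/d[2])
    return np.round(o,4),"len",round(o[0]-o[1],4),"centre",round(sum(o)/2,4)
E
python3 - <<'E'
from h import *
for z in (-.006,-.01): print(barx(217.2,305.2,z),barx(221.2,310.8,z))
E
```

```text
(array([ 0.0253, -0.0252]), 'len', np.float64(0.0505), 'centre', np.float64(0.0001)) (array([ 0.0232, -0.0287]), 'len', np.float64(0.0519), 'centre', np.float64(-0.0027))
(array([ 0.0267, -0.0223]), 'len', np.float64(0.049), 'centre', np.float64(0.0022)) (array([ 0.0247, -0.0257]), 'len', np.float64(0.0504), 'centre', np.float64(-0.0005))
```

```bash
cat >> h.py <<'E'
def go(p,yaw,s=None):
    s=s or r.state();T=T_wt(s);d=T[:3,:3].T@(np.array(p)-T[:3,3])*1e3
    Rd=R.from_euler('xyz',[np.pi,0,yaw]).as_matrix()
    return "shift",d.round(1),"rotvec",R.from_matrix(T[:3,:3].T@Rd).as_rotvec().round(3)
E
python3 - <<'E'
from h import *
print(go([.5386,.2045,.37],2.614))
E
```

```text
('shift', array([ 83.5, 472.2, -11.8]), 'rotvec', array([-0.012,  0.   , -0.   ]))
```

>>> jog_arm(series=[[[4,24,0,0,0,0,255],[8,44,0,0,0,0,255],[8,47,0,0,0,0,255],[8,47,0,0,0,0,255],[8,47,0,0,0,0,255],[8,47,0,0,0,0,255],[8,47,0,0,0,0,255],[8,47,0,0,0,0,255],[8,47,0,0,0,0,255],[8,47,0,0,0,0,255],[6,30,0,0,0,0,255],[0,0,0,0,0,0,255]]])

```text
time: 26.3
ee_pos: [0.537, 0.2119, 0.3551]
tcp_rot: [-3.134, -0.01, 2.622]
contact_force: [-0.6, 1.1, -2.5]
gripper_width: 0.37
```

Run:
```python
from h import *
s=r.state();print(s['joint_pos'].round(2),s['ee_pos'].round(4),s['tcp_rot'].round(3))
print(go([.5386,.2045,.30],3.105))
```

```text
[ 0.36  0.43 -1.05  1.57  0.38  1.37  0.31] [0.537  0.2119 0.3551] [-3.134 -0.01   2.622]
('shift', array([-5.6, -5.2, 55.1]), 'rotvec', array([-0.005, -0.012, -0.482]))
```

>>> jog_arm(series=[[[-5,-5,10,0,0,-0.15,255],[0,0,15,0,0,-0.15,255],[0,0,15,0,0,-0.15,255],[0,0,10,0,0,-0.03,255],[0,0,0,0,0,0,255],[0,0,0,0,0,0,255]]])

```text
time: 26.9
ee_pos: [0.5398, 0.1986, 0.3067]
tcp_rot: [-3.135, -0.01, 3.092]
contact_force: [0.0, 0.4, -2.2]
gripper_width: 0.368
```

Run:
```python
from h import *
im,s=snap("wrist","w17");print(s['joint_pos'].round(2),s['ee_pos'].round(4),s['tcp_rot'].round(3))
print(go([.5386,.2045,.23],3.105))
```

```text
[ 0.42  0.51 -1.13  1.65  0.48  1.31  0.72] [0.5398 0.1986 0.3067] [-3.135 -0.01   3.092]
('shift', array([ 1. ,  5.9, 77.3]), 'rotvec', array([-0.006, -0.009, -0.012]))
```

View pics/w17.png

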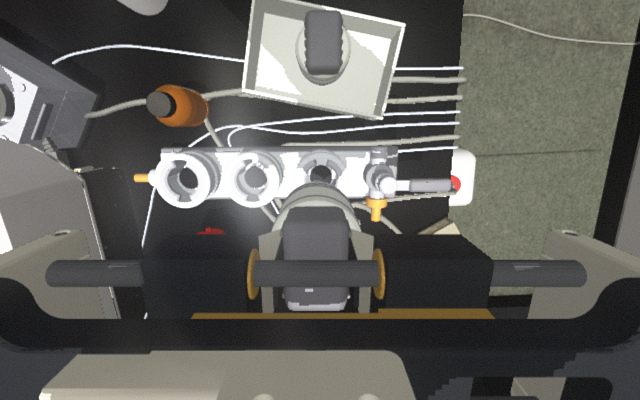

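>>> jog_arm(series=[[[1,6,20,-0.006,-0.009,-0.012,255],[0,0,30,0,0,0,255],[0,0,25,0,0,0,255],[0,0,0,0,0,0,255],[0,0,0,0,0,0,255]]])

```text
time: 27.45
ee_pos: [0.5393, 0.2053, 0.2328]
tcp_rot: [3.141, 0.0, 3.107]
contact_force: [-0.3, 0.4, -1.6]
gripper_width: 0.368
```

Run:
```python
from h import *
im,s=snap("side","s17");print(s['joint_pos'].round(2),s['ee_pos'].round(4),s['tcp_rot'].round(3))
cv2.imwrite("pics/s17c.png",cv2.resize(im[120:300,180:380],None,fx=3,fy=3,interpolation=cv2.INTER_CUBIC))
im,s=snap("wrist","w18");cv2.imwrite("pics/w18c.png",cv2.resize(im[150:330,240:400],None,fx=3,fy=3,interpolation=cv2.INTER_CUBIC))
print(go([.5386,.2045,.22],3.105))
```

```text
[ 0.38  0.58 -1.08  1.74  0.55  1.17  0.67] [0.5393 0.2053 0.2328] [3.141 0.    3.107]
('shift', array([ 1.4, -1.4, 13.8]), 'rotvec', array([0.001, 0.003, 0.002]))
```

View pics/s17c.png

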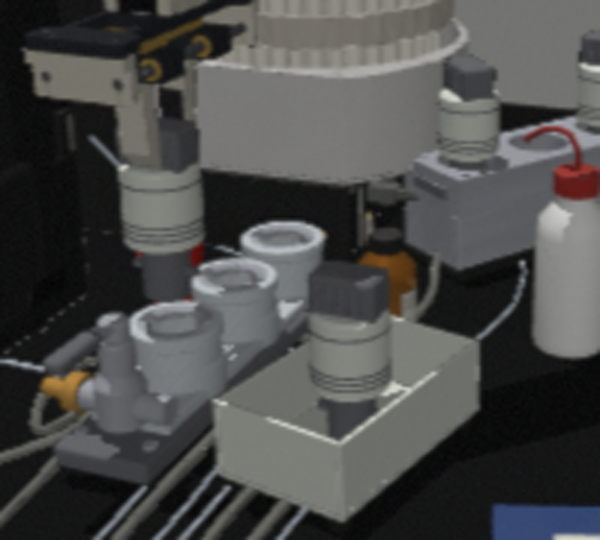

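View pics/w18c.png

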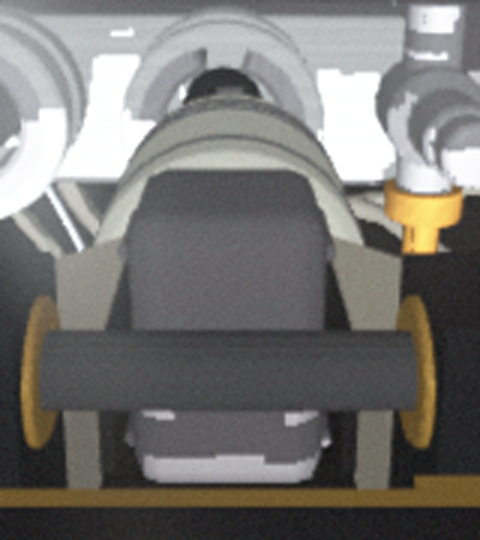

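>>> jog_arm(series=[[[1,-1,12,0,0.003,0,255],[0,0,0,0,0,0,255],[0,0,6,0,0,0,255],[0,0,6,0,0,0,255],[0,0,4,0,0,0,255],[0,0,0,0,0,0,255]]])

```text
time: 28.15
ee_pos: [0.5374, 0.2037, 0.2029]
tcp_rot: [-3.141, -0.004, 3.108]
contact_force: [-0.4, -0.2, -2.6]
gripper_width: 0.368
```

>>> jog_arm(series=[[[-1,0.8,4,0,0,0,255],[0,0,4,0,0,0,255],[0,0,4,0,0,0,255],[0,0,3,0,0,0,255],[0,0,0,0,0,0,255]]])

```text
time: 28.65
ee_pos: [0.5387, 0.2046, 0.1882]
tcp_rot: [-3.141, -0.004, 3.108]
contact_force: [-0.3, -1.0, -2.9]
gripper_width: 0.367
```

>>> jog_arm(series=[[[0,0,3,0,0,0,255],[0,0,3,0,0,0,255],[0,0,3,0,0,0,255],[0,0,3,0,0,0,255],[0,0,2,0,0,0,255],[0,0,0,0,0,0,255]]])

```text
time: 29.25
ee_pos: [0.5391, 0.2048, 0.1759]
tcp_rot: [-3.141, -0.002, 3.108]
contact_force: [-3.5, -3.1, 7.6]
gripper_width: 0.362
```

>>> jog_arm(series=[[[0,0,2,0,0,0,255],[0,0,2,0,0,0,255],[0,0,0.5,0,0,0,255],[0,0,0,0,0,0,255]]])

```text
time: 29.65
ee_pos: [0.5391, 0.2048, 0.1721]
tcp_rot: [-3.14, -0.002, 3.108]
contact_force: [-4.3, -3.3, 13.6]
gripper_width: 0.368
```

>>> jog_arm(series=[[[0,0.2,-0.8,0,0,0.1,255],[0,0.2,0,0,0,0.15,255],[0,0.2,0,0,0,0.15,255],[0,0.2,0,0,0,0.15,255],[0,0,0,0,0,0,255]]])

```text
time: 30.15
ee_pos: [0.539, 0.206, 0.1728]
tcp_rot: [-3.14, -0.001, 2.554]
contact_force: [-4.1, -2.9, 10.5]
gripper_width: 0.368
```

Run:
```python
from h import *
im,s=snap("wrist","w19");print(s['joint_pos'].round(2),s['ee_pos'].round(4),s['tcp_rot'].round(3),s['contact_force'],s['wrist_torque'])
cv2.imwrite("pics/w19c.png",cv2.resize(im[150:330,240:400],None,fx=3,fy=3,interpolation=cv2.INTER_CUBIC))
```

```text
[ 0.26  0.59 -0.9   1.79  0.53  1.03  0.14] [0.539  0.206  0.1728] [-3.140e+00 -1.000e-03  2.554e+00] [-4.12124854 -2.87132534 10.45485812] [-0.78714735  1.29840467 -0.16227325]
```

View pics/w19c.png

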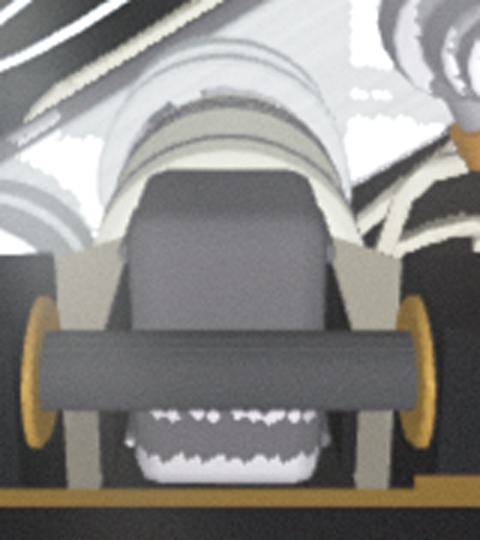

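>>> jog_arm(series=[[[0,0.2,0,0,0,0.15,255],[0,0.2,0,0,0,0.15,255],[0,0.2,0,0,0,0.15,255],[0,0.2,0,0,0,0.15,255],[0,0.2,0,0,0,0.15,255],[0,0.2,0,0,0,0.15,255],[0,0.2,0,0,0,0.14,255],[0,0,0,0,0,0,255]]])

```text
time: 31.0
ee_pos: [0.5408, 0.2078, 0.1731]
tcp_rot: [-3.141, -0.001, 1.515]
contact_force: [-3.7, -0.7, 10.2]
gripper_width: 0.37
```

Run:
```python
from h import *
s=r.state();print(s['joint_pos'].round(2),s['ee_pos'].round(4),s['tcp_rot'].round(3),s['contact_force'],s['wrist_torque'])
```

```text
[ 0.1   0.51 -0.67  1.79  0.37  0.97 -0.78] [0.5408 0.2078 0.1731] [-3.141e+00 -1.000e-03  1.515e+00] [-3.74821737 -0.66614371 10.18531938] [-0.26974442  1.06019391 -0.08237934]
```

>>> jog_arm(series=[[[0,0,-2,0,0,0,255],[0,0,-2,0,0,0,255],[0,0,0,0,0,0,180],[0,0,0,0,0,0,90],[0,0,0,0,0,0,90],[0,0,0,0,0,0,90],[0,0,0,0,0,0,90]]])

```text
time: 31.7
ee_pos: [0.541, 0.2073, 0.1759]
tcp_rot: [-3.141, -0.002, 1.518]
contact_force: [-0.9, 2.0, 2.2]
gripper_width: 0.633
```

Run:
```python
from h import *
im,s=snap("side","s20");print(s['joint_pos'].round(2),s['ee_pos'].round(4),s['tcp_rot'].round(3),s['contact_force'],s['gripper_width']*92)
cv2.imwrite("pics/s20c.png",cv2.resize(im[120:300,180:380],None,fx=3,fy=3,interpolation=cv2.INTER_CUBIC))
```

```text
[ 0.1   0.5  -0.67  1.79  0.37  0.98 -0.77] [0.541  0.2073 0.1759] [-3.141e+00 -2.000e-03  1.518e+00] [-0.9356913   1.98455375  2.16543402] 58.226724817724346
```

View pics/s20c.png

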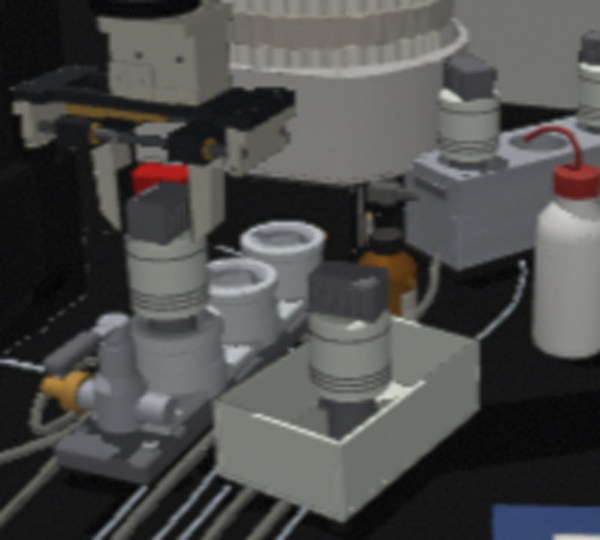

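>>> jog_arm(series=[[[0,0,-10,0,0,0,90],[0,0,-30,0,0,0,90],[0,0,-40,0,0,0,90],[0,0,-45,0,0,0,90],[0,0,0,0,0,0,90],[0,0,0,0,0,0,90]]])

```text
time: 32.35
ee_pos: [0.5412, 0.2064, 0.3016]
tcp_rot: [-3.141, -0.0, 1.518]
contact_force: [-0.4, 0.1, 0.1]
gripper_width: 0.644
```

Run:
```python
from h import *
im,s=snap("side","s21");print(s['joint_pos'].round(2),s['ee_pos'].round(4),s['tcp_rot'].round(3),s['contact_force'],s['gripper_width']*92)
a=cv2.resize(im[150:300,180:330],None,fx=3,fy=3,interpolation=cv2.INTER_CUBIC)
im,s=snap("wrist","w21")
b=cv2.resize(im[30:260,250:370],None,fx=2,fy=2,interpolation=cv2.INTER_CUBIC)[:450]
cv2.imwrite("pics/sw21.png",np.hstack([a,b]))
T=np.load("pics/w21.npy")
```

```text
[ 0.16  0.37 -0.73  1.66  0.26  1.21 -0.68] [0.5412 0.2064 0.3016] [-3.141 -0.     1.518] [-0.38574265  0.05805341  0.09559896] 59.21823534920668
```

View pics/sw21.png

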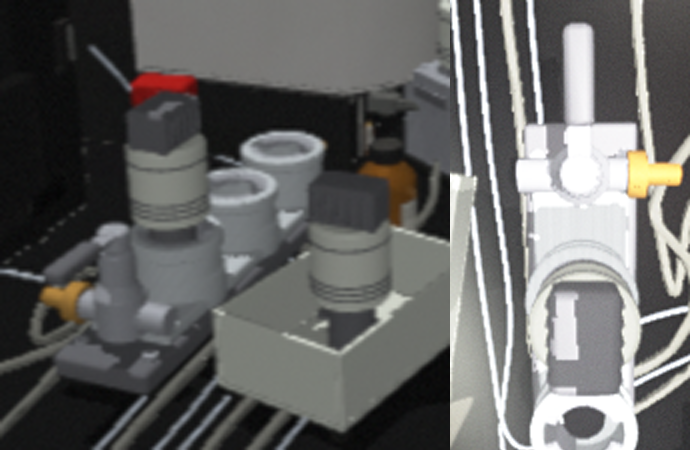

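Run:
```python
import cv2,numpy as np
a=cv2.imread("pics/side0.png");b=cv2.imread("pics/s21.png")
c=np.vstack([cv2.resize(i[175:260,210:260],None,fx=6,fy=3.4,interpolation=cv2.INTER_CUBIC) for i in (a,b)])
A=a[175:240,215:260].astype(int);
for dy in range(-6,7):
    B=b[175+dy:240+dy,215:260].astype(int);print(dy,np.abs(A-B).mean().round(2))
```

```text
-6 28.82
-5 26.95
-4 24.58
-3 21.67
-2 17.9
-1 13.31
0 7.81
1 12.5
2 16.5
3 19.73
4 22.0
5 24.12
6 25.57
```

Run:
```python
from h import *
print(go([.3238,-.3158,.40],1.518))
```

```text
('shift', array([-532.3, -188.5,  -99.4]), 'rotvec', array([-0.004,  0.001, -0.001]))
```

>>> jog_arm(series=[[[-20,-10,-40,0,0,0,90],[-30,-15,-35,0,0,0,90],[-46,-16,0,0,0,0,90],[-46,-16,0,0,0,0,90],[-46,-16,0,0,0,0,90],[-46,-16,0,0,0,0,90],[-46,-16,0,0,0,0,90],[-46,-16,0,0,0,0,90],[-46,-16,0,0,0,0,90],[-46,-16,0,0,0,0,90],[-46,-16,0,0,0,0,90],[-46,-16,0,0,0,-0.1,90]]])

```text
time: 33.65
ee_pos: [0.3271, -0.2945, 0.3744]
tcp_rot: [-3.137, -0.002, 1.619]
contact_force: [1.9, -0.4, -0.5]
gripper_width: 0.647
```

>>> jog_arm(series=[[[-10,0,0,0,0,-0.15,90],[0,0,0,0,0,-0.15,90],[0,0,0,0,0,-0.15,90],[0,0,0,0,0,-0.15,90],[0,0,0,0,0,-0.15,90],[0,0,15,0,0,-0.15,90],[0,0,20,0,0,-0.15,90],[0,0,20,0,0,-0.15,90],[0,0,20,0,0,0,90],[0,0,0,0,0,0,90]]])

```text
time: 34.65
ee_pos: [0.3269, -0.3015, 0.2969]
tcp_rot: [3.139, -0.01, 2.817]
contact_force: [-1.1, -0.5, -0.1]
gripper_width: 0.643
```

Run:
```python
from h import *
im,s=snap("wrist","w22"); print(s['joint_pos'].round(2),s['ee_pos'].round(4),s['tcp_rot'].round(3))
print(go([.3238,-.3158,.31],2.83))
```

```text
[ 0.92  0.06 -0.24  1.97  0.02  1.12  1.91] [ 0.3269 -0.3015  0.2969] [ 3.139 -0.01   2.817]
('shift', array([ -0.5, -14.2, -11.3]), 'rotvec', array([ 0.001, -0.008, -0.013]))
```

View pics/w22.png

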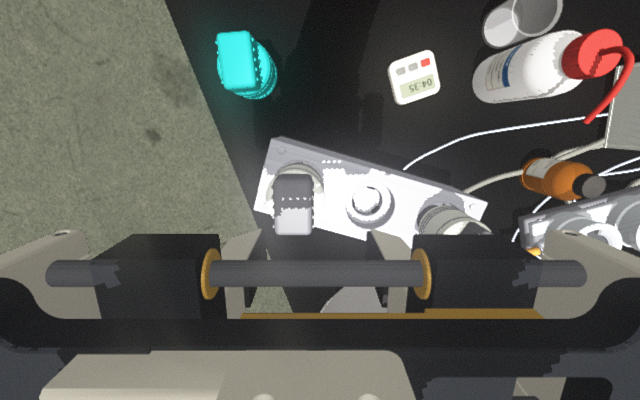

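Run:
```python
from h import *
im=cv2.imread("pics/w22.png");cv2.imwrite("pics/w22c.png",cv2.resize(im[160:250,240:350],None,fx=6,fy=6,interpolation=cv2.INTER_CUBIC))
```

```text
(no output)
```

View pics/w22c.png

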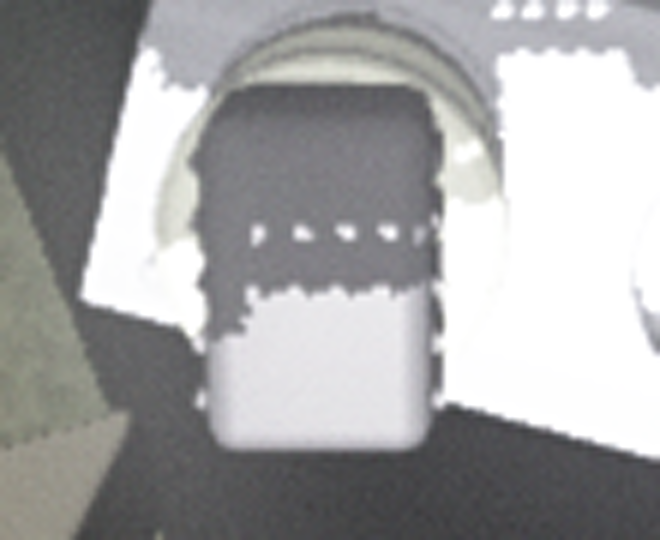

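Run:
```python
from h import *
T=np.load("pics/w22.npy")
P=[(np.linalg.inv(T)@np.append(onz("wrist",(293.4,v),.201,T),1))[:3] for v in (174.5,235)]
print(P,(P[0]+P[1])/2); c=onz("wrist",(293.4,204.7),.201,T);print(c)
w=(T@np.append((P[0]+P[1])/2,1))[:3];print(w,go([w[0],w[1],.192],2.82))
```

```text
[array([ 0.02806584, -0.01846107,  0.09618924]), array([-0.02609235, -0.01955311,  0.09562322])] [ 0.00098675 -0.01900709  0.09590623]
[ 0.31829089 -0.31837066  0.201     ]
[ 0.3190517 -0.3186436  0.201    ] ('shift', array([  2.2, -18.5, 106.7]), 'rotvec', array([ 0.001, -0.008, -0.003]))
```

>>> jog_arm(series=[[[0.5,-18.5,20,0,-0.008,0,90],[0,0,35,0,0,0,90],[0,0,30,0,0,0,90],[0,0,10,0,0,0,90],[0,0,0,0,0,0,90],[0,0,0,0,0,0,90]]])

```text
time: 35.3
ee_pos: [0.3239, -0.3214, 0.2071]
tcp_rot: [-3.14, 0.007, 2.818]
contact_force: [-0.1, 0.1, 0.4]
gripper_width: 0.644
```

Run:
```python
from h import *
im,s=snap("wrist","w23"); print(s['joint_pos'].round(2),s['ee_pos'].round(4),s['tcp_rot'].round(3))
print(go([.319,-.3186,.1915],2.82))
```

```text
[ 0.93  0.17 -0.22  2.07  0.05  0.9   1.92] [ 0.3239 -0.3214  0.2071] [-3.14   0.007  2.818]
('shift', array([ 5.9,  1.3, 15.9]), 'rotvec', array([-0.002,  0.007, -0.002]))
```

View pics/w23.png

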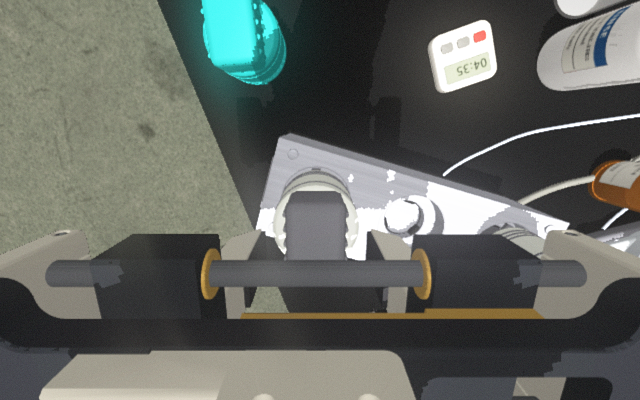

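Run:
```python
from h import *
im=cv2.imread("pics/w23.png");g=im[185:205,310:325].mean((1,2));print(g.round(0))
for v in (191,193,195):print(v,barx(v,300,.006))
```

```text
[197. 220. 225. 228. 230. 215. 106.  91.  93.  95.  95.  95.  96.  96.
  98.  97.  99. 105. 109. 114.]
191 (array([ 0.0358, -0.0302]), 'len', np.float64(0.066), 'centre', np.float64(0.0028))
193 (array([ 0.0347, -0.0302]), 'len', np.float64(0.065), 'centre', np.float64(0.0022))
195 (array([ 0.0336, -0.0302]), 'len', np.float64(0.0639), 'centre', np.float64(0.0017))
```

>>> jog_arm(series=[[[4.3,1,8,0,0.007,0,90],[0,0,7,0,0,0,90],[0,0,0,0,0,0,150],[0,0,0,0,0,0,255],[0,0,0,0,0,0,255],[0,0,0,0,0,0,255],[0,0,0,0,0,0,255],[0,0,0,0,0,0,255]]], force=50)

```text
time: 36.15
ee_pos: [0.3193, -0.3192, 0.1911]
tcp_rot: [-3.14, -0.001, 2.817]
contact_force: [-1.7, -1.4, 1.4]
gripper_width: 0.366
```

>>> jog_arm(series=[[[0,0,-0.5,0,0,0.12,255],[0,0,-0.5,0,0,0.12,255],[0,0,-0.5,0,0,-0.14,255],[0,0,-0.5,0,0,-0.14,255],[0,0,-0.5,0,0,-0.14,255],[0,0,-0.5,0,0,0.14,255],[0,0,-0.5,0,0,0.14,255],[0,0,-0.5,0,0,0.14,255]]])

```text
time: 36.95
ee_pos: [0.319, -0.3184, 0.1937]
tcp_rot: [-3.14, -0.002, 2.574]
contact_force: [2.2, -2.9, -10.5]
gripper_width: 0.365
```

Run:
```python
from h import *
s=r.state(); print(s['joint_pos'].round(2),s['ee_pos'].round(4),s['tcp_rot'].round(3),s['contact_force'],s['wrist_torque'],s['gripper_width']*92)
```

```text
[ 0.9   0.19 -0.19  2.09  0.05  0.87  1.68] [ 0.319  -0.3184  0.1937] [-3.140e+00 -2.000e-03  2.574e+00] [  2.15212208  -2.88182398 -10.49152426] [-1.08250092 -0.59110668  0.61977958] 33.62237630579695
```

>>> jog_arm(series=[[[0,0,-0.5,0,0,-0.14,255],[0,0,-0.6,0,0,-0.14,255],[0,0,-0.6,0,0,-0.14,255],[0,0,-0.6,0,0,0.14,255],[0,0,-0.6,0,0,0.14,255],[0,0,-0.6,0,0,0.14,255],[0,0,-0.6,0,0,-0.14,255],[0,0,-0.6,0,0,-0.14,255],[0,0,-0.6,0,0,-0.14,255],[0,0,-0.6,0,0,0.14,255],[0,0,-0.6,0,0,0.14,255],[0,0,-0.6,0,0,0.14,255]]])

```text
time: 38.15
ee_pos: [0.319, -0.3183, 0.2006]
tcp_rot: [-3.14, -0.003, 2.573]
contact_force: [1.2, -3.2, -11.1]
gripper_width: 0.365
```

>>> jog_arm(series=[[[0,0,-0.6,0,0,-0.14,255],[0,0,-0.6,0,0,-0.14,255],[0,0,-0.6,0,0,-0.14,255],[0,0,-0.6,0,0,0.14,255],[0,0,-0.6,0,0,0.14,255],[0,0,-0.6,0,0,0.14,255],[0,0,-0.6,0,0,-0.14,255],[0,0,-0.6,0,0,-0.14,255],[0,0,-0.6,0,0,0,255]]])

```text
time: 39.05
ee_pos: [0.3192, -0.3177, 0.2068]
tcp_rot: [3.141, -0.003, 2.859]
contact_force: [0.5, 1.0, -3.0]
gripper_width: 0.365
```

>>> jog_arm(series=[[[0,0,-3,0,0,0.1,255],[0,0,-8,0,0,0,255],[0,0,-25,0,0,0,255],[0,0,-40,0,0,0,255],[0,0,-40,0,0,0,255],[0,0,-40,0,0,0,255],[0,0,0,0,0,0,255]]])

```text
time: 39.75
ee_pos: [0.3221, -0.3202, 0.3694]
tcp_rot: [-3.136, 0.008, 2.758]
contact_force: [0.6, -0.5, -1.7]
gripper_width: 0.367
```

Run:
```python
from h import *
im,s=snap("wrist","w24"); print(s['joint_pos'].round(2),s['ee_pos'].round(4),s['tcp_rot'].round(3),s['contact_force'])
cv2.imwrite("pics/w24c.png",cv2.resize(im[150:330,240:400],None,fx=3,fy=3,interpolation=cv2.INTER_CUBIC))
print(go([.536,.1147,.37],s['tcp_rot'][2]))
```

```text
[ 0.93  0.01 -0.21  1.86  0.    1.27  1.91] [ 0.3221 -0.3202  0.3694] [-3.136  0.008  2.758] [ 0.60593636 -0.51097271 -1.65499561]
('shift', array([-36.9, 482.9,  -5.2]), 'rotvec', array([-0.004,  0.004, -0.   ]))
```

View pics/w24c.png

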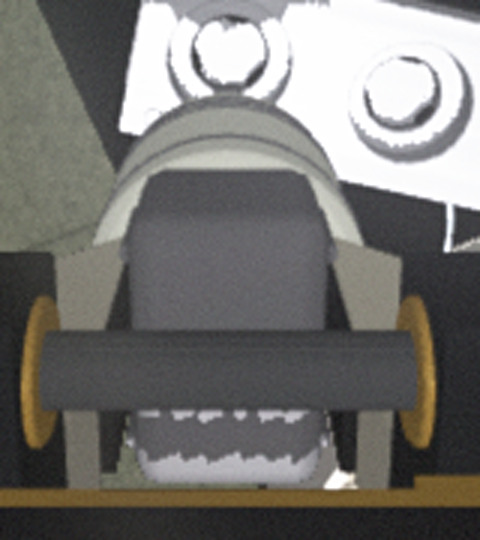

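View pics/w24.png

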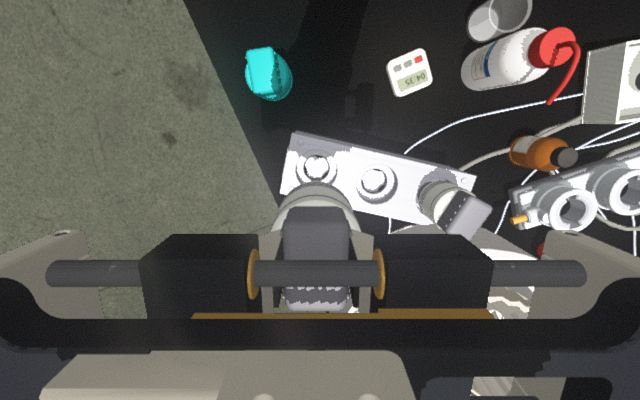

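>>> jog_arm(series=[[[6,22,0,0,0,0,255],[11,42,0,0,0,0,255],[12,46,0,0,0,0,255],[12,46,0,0,0,0,255],[12,46,0,0,0,0,255],[12,46,0,0,0,0,255],[-20,44,0,0,0,0,255],[-20,44,0,0,0,0,255],[-20,44,0,0,0,0,255],[-20,44,0,0,0,0,255],[-20,44,0,0,0,0,255],[0,8,0,0,0,0,255]]])

```text
time: 41.0
ee_pos: [0.5321, 0.114, 0.3597]
tcp_rot: [3.139, -0.008, 2.762]
contact_force: [-1.5, -0.4, -2.2]
gripper_width: 0.364
```

>>> jog_arm(series=[[[0,0,20,0,0,-0.15,255],[0,0,20,0,0,-0.15,255],[0,0,15,0,0,-0.05,255],[0,0,0,0,0,0,255],[0,0,0,0,0,0,255]]])

```text
time: 41.5
ee_pos: [0.5296, 0.1094, 0.3071]
tcp_rot: [-3.141, -0.004, 3.106]
contact_force: [0.5, 0.5, -1.4]
gripper_width: 0.367
```

Run:
```python
from h import *
im,s=snap("wrist","w25"); print(s['joint_pos'].round(2),s['ee_pos'].round(4),s['tcp_rot'].round(3),s['contact_force'])
print(go([.5354,.1147,.23],3.105))
```

```text
[ 0.44  0.32 -0.85  1.74  0.25  1.21  1.06] [0.5296 0.1094 0.3071] [-3.141 -0.004  3.106] [ 0.53344092  0.52586306 -1.37447314]
('shift', array([-5.2,  5.3, 77.9]), 'rotvec', array([-0.   , -0.002,  0.001]))
```

View pics/w25.png

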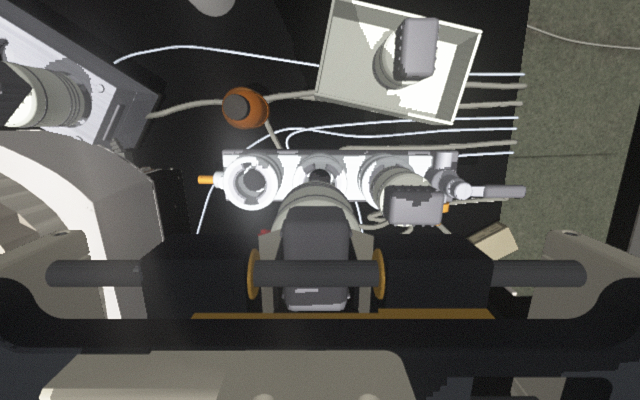

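>>> jog_arm(series=[[[-5,5,20,0,-0.002,0,255],[0,0,30,0,0,0,255],[0,0,35,0,0,0,255],[0,0,0,0,0,0,255],[0,0,0,0,0,0,255]]])

```text
time: 42.05
ee_pos: [0.5357, 0.1147, 0.2236]
tcp_rot: [-3.141, -0.0, 3.107]
contact_force: [0.4, -0.1, -1.7]
gripper_width: 0.368
```

Run:
```python
from h import *
s=r.state();print(go([.5354,.1147,.2],3.105))
```

```text
('shift', array([ 0.3, -0. , 23.6]), 'rotvec', array([-0.   , -0.   ,  0.002]))
```

>>> jog_arm(series=[[[0,0,8,0,0,0,255],[0,0,6,0,0,0,255],[0,0,6,0,0,0,255],[0,0,4,0,0,0,255],[0,0,0,0,0,0,255],[0,0,0,0,0,0,255]]])

```text
time: 42.65
ee_pos: [0.5354, 0.1146, 0.1986]
tcp_rot: [-3.141, -0.0, 3.108]
contact_force: [0.8, 0.0, -1.9]
gripper_width: 0.366
```

Run:
```python
from h import *
s=r.state();print(go([.5354,.1147,.186],3.105))
```

```text
('shift', array([ 0. ,  0.1, 12.6]), 'rotvec', array([-0.   , -0.   ,  0.003]))
```

>>> jog_arm(series=[[[0,0,4,0,0,0,255],[0,0,4,0,0,0,255],[0,0,4,0,0,0,255],[0,0,0,0,0,0,255]]])

```text
time: 43.05
ee_pos: [0.5349, 0.1143, 0.1858]
tcp_rot: [-3.141, -0.002, 3.108]
contact_force: [-0.4, 0.5, -1.0]
gripper_width: 0.369
```

Lugs are through the slots. Push to below the lip.

>>> jog_arm(series=[[[0,0,4,0,0,0,255],[0,0,3,0,0,0,255],[0,0,3,0,0,0,255],[0,0,3,0,0,0,255],[0,0,0,0,0,0,255]]])

```text
time: 43.55
ee_pos: [0.5358, 0.1147, 0.1745]
tcp_rot: [-3.141, 0.001, 3.108]
contact_force: [-3.0, -1.7, 10.9]
gripper_width: 0.365
```

>>> jog_arm(series=[[[0,0,1.2,0,0,0,255],[0,0.2,0,0,0,0.12,255],[0,0.2,0,0,0,0.15,255],[0,0.2,0,0,0,0.15,255],[0,0.2,0,0,0,0.15,255],[0,0,0,0,0,0,255]]])

```text
time: 44.15
ee_pos: [0.5364, 0.116, 0.174]
tcp_rot: [3.141, 0.002, 2.534]
contact_force: [-2.9, -0.4, 10.6]
gripper_width: 0.364
```

Run:
```python
from h import *
s=r.state();print(s['joint_pos'].round(2),s['ee_pos'].round(4),s['tcp_rot'].round(3),s['contact_force'],s['wrist_torque'])
im,s=snap("wrist","w26")
cv2.imwrite("pics/w26c.png",cv2.resize(im[150:330,240:400],None,fx=3,fy=3,interpolation=cv2.INTER_CUBIC))
```

```text
[ 0.25  0.45 -0.65  1.87  0.33  0.93  0.42] [0.5364 0.116  0.174 ] [3.141e+00 2.000e-03 2.534e+00] [-2.89240924 -0.39419123 10.60509155] [-0.04267263  0.67621165 -0.08322181]
```

View pics/w26c.png

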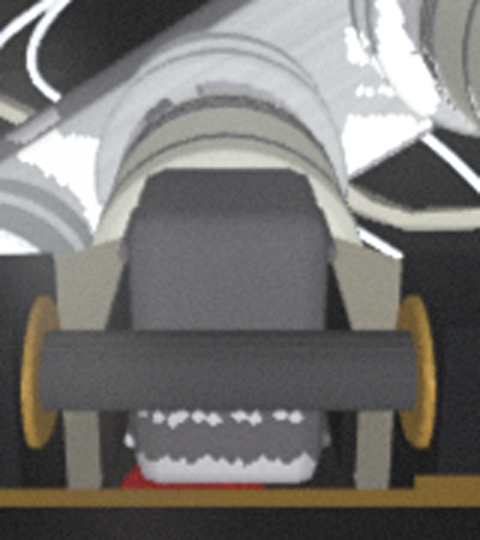

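>>> jog_arm(series=[[[0,0.2,0,0,0,0.15,255],[0,0.2,0,0,0,0.15,255],[0,0.2,0,0,0,0.15,255],[0,0.2,0,0,0,0.15,255],[0,0.2,0,0,0,0.15,255],[0,0.2,0,0,0,0.15,255],[0,0.2,0,0,0,0.12,255],[0,0,0,0,0,0,255]]])

```text
time: 45.0
ee_pos: [0.538, 0.1169, 0.1742]
tcp_rot: [3.139, -0.0, 1.515]
contact_force: [-1.6, -0.6, 10.3]
gripper_width: 0.367
```

>>> jog_arm(series=[[[0,0,-2,0,0,0,255],[0,0,-3,0,0,0,255],[0,0,0,0,0,0,180],[0,0,0,0,0,0,90],[0,0,0,0,0,0,90],[0,0,0,0,0,0,90],[0,0,0,0,0,0,90]]])

```text
time: 45.7
ee_pos: [0.5366, 0.1159, 0.1771]
tcp_rot: [-3.141, 0.001, 1.518]
contact_force: [0.4, 0.6, 0.7]
gripper_width: 0.635
```

>>> jog_arm(series=[[[0,0,-10,0,0,0,90],[0,0,-30,0,0,0,90],[0,0,-40,0,0,0,90],[0,0,-45,0,0,0,90],[0,0,0,0,0,0,90]]])

```text
time: 46.2
ee_pos: [0.5404, 0.1175, 0.3099]
tcp_rot: [3.13, -0.002, 1.518]
contact_force: [-0.0, 0.4, 0.1]
gripper_width: 0.649
```

Run:
```python
from h import *
im,s=snap("side","s27");print(s['joint_pos'].round(2),s['ee_pos'].round(4),s['tcp_rot'].round(3),s['gripper_width']*92)
a=cv2.resize(im[150:300,180:330],None,fx=3,fy=3,interpolation=cv2.INTER_CUBIC)
im,s=snap("wrist","w27")
b=cv2.resize(im[30:260,250:370],None,fx=2,fy=2,interpolation=cv2.INTER_CUBIC)[:450]
cv2.imwrite("pics/sw27.png",np.hstack([a,b]))
print(go([.42,-.10,.40],1.518))
```

```text
[ 0.12  0.26 -0.46  1.73  0.13  1.17 -0.43] [0.5404 0.1175 0.3099] [ 3.130e+00 -2.000e-03  1.518e+00] 59.728457427886504
('shift', array([-222.2, -105.6,  -96. ]), 'rotvec', array([ 0.003, -0.   , -0.   ]))
```

View pics/sw27.png

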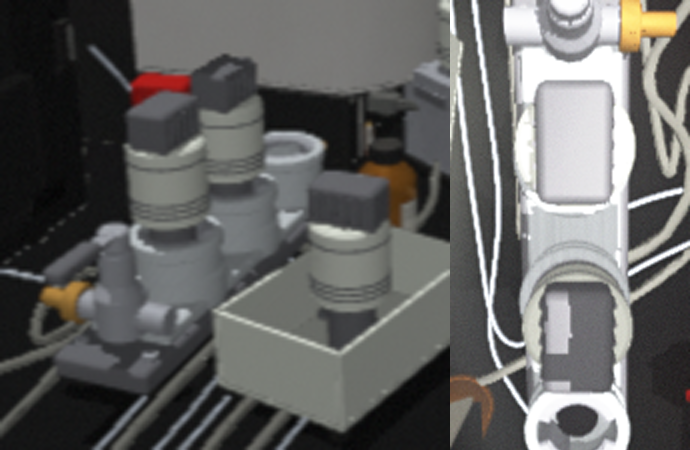

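>>> jog_arm(series=[[[-15,-12,-40,0,0,0,90],[-20,-17,-40,0,0,0,90],[-35,-26,-10,0,0,0,90],[-35,-26,0,0,0,0,90],[-35,-26,0,0,0,0,90],[-35,-24,0,0,0,0,90],[-40,10,0,0,0,0,90],[-40,10,0,0,0,0,90],[-42,10,0,0,0,-0.15,90],[0,0,0,0,0,-0.15,90],[0,0,0,0,0,-0.15,90],[0,0,0,0,0,-0.15,90]]])

```text
time: 47.5
ee_pos: [0.4192, -0.1741, 0.3909]
tcp_rot: [-3.139, -0.003, 2.118]
contact_force: [0.8, 0.4, 0.3]
gripper_width: 0.648
```

>>> jog_arm(series=[[[0,0,20,0,0,-0.15,90],[0,0,30,0,0,0,90],[0,0,20,0,0,0,90],[0,0,0,0,0,0,90],[0,0,0,0,0,0,90]]])

```text
time: 48.0
ee_pos: [0.4195, -0.1737, 0.3221]
tcp_rot: [-3.14, -0.002, 2.263]
contact_force: [0.4, -0.2, 0.8]
gripper_width: 0.648
```

Run:
```python
from h import *
im,s=snap("wrist","w28"); print(s['joint_pos'].round(2),s['ee_pos'].round(4),s['tcp_rot'].round(3))
cv2.imwrite("pics/w28c.png",cv2.resize(im[140:260,230:400],None,fx=4,fy=4,interpolation=cv2.INTER_CUBIC))
```

```text
[ 0.49  0.05 -0.16  1.93  0.01  1.17  1.02] [ 0.4195 -0.1737  0.3221] [-3.140e+00 -2.000e-03  2.263e+00]
```

View pics/w28.png

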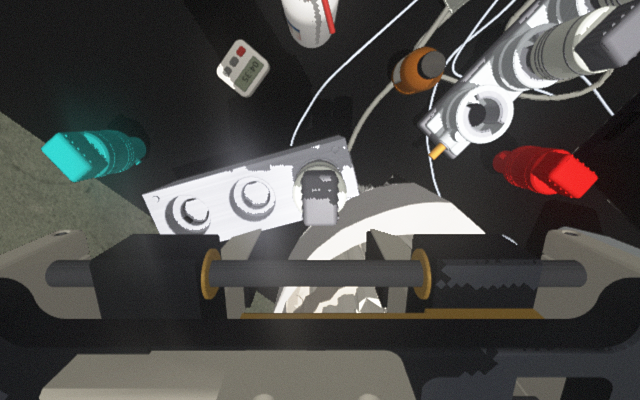

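View pics/w28c.png

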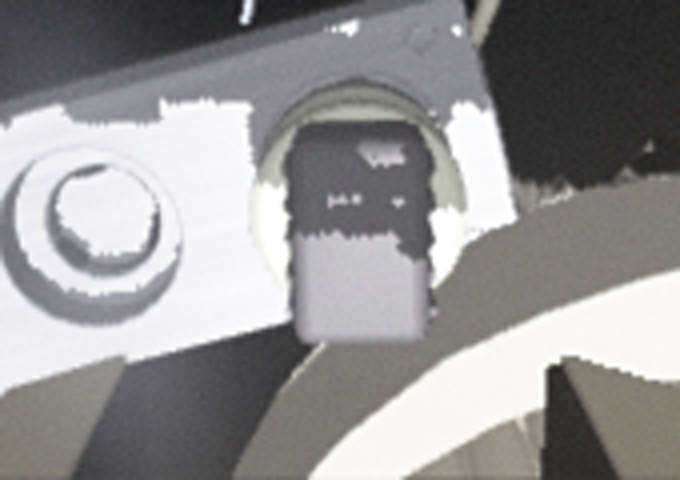

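Run:
```python
from h import *
T=np.load("pics/w28.npy");I=np.linalg.inv(T)
P=[(I@np.append(onz("wrist",(320.3,v),.201,T),1))[:3] for v in (176,225.5)]
print(P,(P[0]+P[1])/2)
```

```text
[array([0.02222334, 0.00464625, 0.12114077]), array([-0.02651565,  0.00484523,  0.12105537])] [-0.00214615  0.00474574  0.12109807]
```

>>> jog_arm(series=[[[-2,4.7,20,0,0,0,90],[0,0,30,0,0,0,90],[0,0,25,0,0,0,90],[0,0,5,0,0,0,90],[0,0,0,0,0,0,90],[0,0,0,0,0,0,90]]])

```text
time: 48.65
ee_pos: [0.4261, -0.1729, 0.2442]
tcp_rot: [3.141, 0.002, 2.263]
contact_force: [-0.5, 0.1, 0.5]
gripper_width: 0.649
```

Run:
```python
from h import *
im,s=snap("wrist","w29"); print(s['joint_pos'].round(2),s['ee_pos'].round(4),s['tcp_rot'].round(3),s['contact_force'])
im,s=snap("side","s29"); cv2.imwrite("pics/s29c.png",cv2.resize(im[60:220,200:420],None,fx=3.5,fy=3.5,interpolation=cv2.INTER_CUBIC))
```

```text
[ 0.48  0.13 -0.16  2.02  0.03  0.99  0.99] [ 0.4261 -0.1729  0.2442] [3.141e+00 2.000e-03 2.263e+00] [-0.46446323  0.1072293   0.49068712]
```

View pics/w29.png

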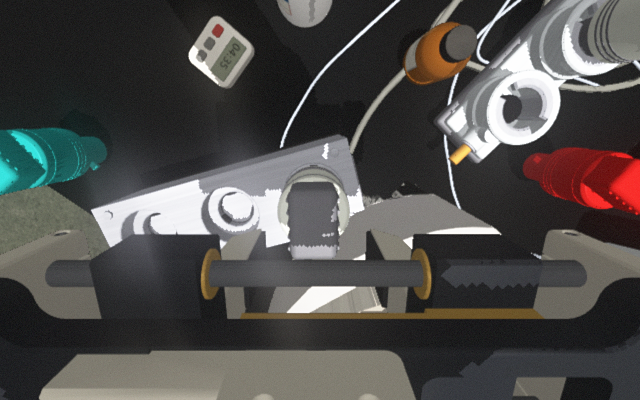

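View pics/s29c.png

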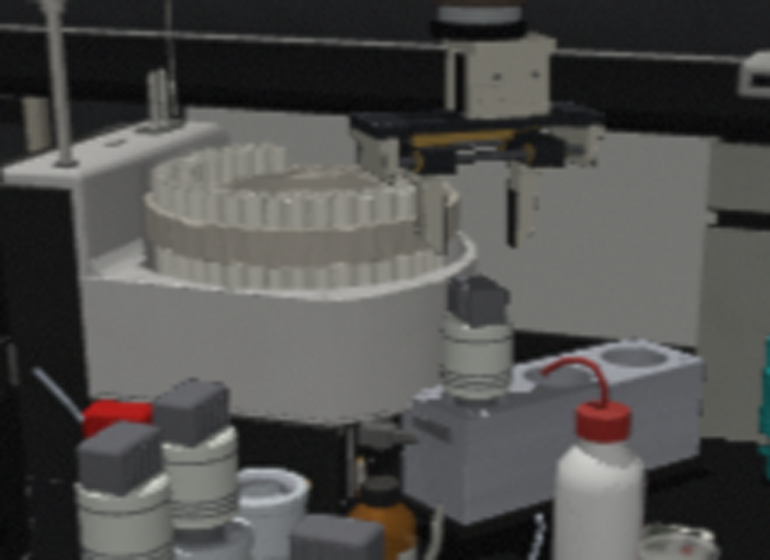

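>>> jog_arm(series=[[[0,0,8,0,0,0,110],[0,0,8,0,0,0,110],[0,0,6,0,0,0,110],[0,0,0,0,0,0,110]]])

```text
time: 49.15
ee_pos: [0.424, -0.1722, 0.2193]
tcp_rot: [-3.14, -0.002, 2.263]
contact_force: [0.0, -0.1, 0.3]
gripper_width: 0.567
```

>>> jog_arm(series=[[[0,0,5,0,0,0,110],[0,0,5,0,0,0,110],[0,0,5,0,0,0,110],[0,0,0,0,0,0,110]]])

```text
time: 49.55
ee_pos: [0.4243, -0.1723, 0.2047]
tcp_rot: [-3.14, -0.001, 2.263]
contact_force: [-0.4, -0.8, -0.4]
gripper_width: 0.571
```

>>> jog_arm(series=[[[0,0,3,0,0,0,110],[0,0,3,0,0,0,110],[0,0,2,0,0,0,110],[0,0,0,0,0,0,110]]])

```text
time: 49.95
ee_pos: [0.4247, -0.1724, 0.1973]
tcp_rot: [-3.141, -0.0, 2.263]
contact_force: [-0.1, 0.8, 0.4]
gripper_width: 0.568
```

>>> jog_arm(series=[[[0,0,2,0,0,0,110],[0,0,0,0,0,0,180],[0,0,0,0,0,0,255],[0,0,0,0,0,0,255],[0,0,0,0,0,0,255],[0,0,0,0,0,0,255]]], force=50)

```text
time: 50.55
ee_pos: [0.4246, -0.1728, 0.1957]
tcp_rot: [-3.141, 0.0, 2.263]
contact_force: [-2.9, -1.3, 2.7]
gripper_width: 0.364
```

>>> jog_arm(series=[[[0,0,-0.5,0,0,-0.14,255],[0,0,-0.5,0,0,-0.14,255],[0,0,-0.5,0,0,-0.14,255],[0,0,-0.5,0,0,0.14,255],[0,0,-0.5,0,0,0.14,255],[0,0,-0.5,0,0,0.14,255],[0,0,-0.5,0,0,-0.14,255],[0,0,-0.5,0,0,-0.14,255],[0,0,-0.5,0,0,-0.14,255]]])

```text
time: 51.45
ee_pos: [0.4241, -0.1723, 0.1986]
tcp_rot: [3.141, -0.002, 2.687]
contact_force: [1.8, -1.8, -11.5]
gripper_width: 0.37
```

Run:
```python
from h import *
s=r.state(); print(s['joint_pos'].round(2),s['ee_pos'].round(4),s['tcp_rot'].round(3),s['contact_force'],s['wrist_torque'],s['gripper_width']*92)
```

```text
[ 0.52  0.19 -0.21  2.06  0.05  0.89  1.39] [ 0.4241 -0.1723  0.1986] [ 3.141e+00 -2.000e-03  2.687e+00] [  1.77860403  -1.76982012 -11.46448103] [-0.5177692  -0.55941974 -0.66932866] 34.02651461593898
```

>>> jog_arm(series=[[[0,0,-0.6,0,0,0.14,255],[0,0,-0.6,0,0,0.14,255],[0,0,-0.6,0,0,0.14,255],[0,0,-0.6,0,0,-0.14,255],[0,0,-0.6,0,0,-0.14,255],[0,0,-0.6,0,0,-0.14,255],[0,0,-0.6,0,0,0.14,255],[0,0,-0.6,0,0,0.14,255],[0,0,-0.6,0,0,0.14,255],[0,0,-0.6,0,0,-0.14,255],[0,0,-0.6,0,0,-0.14,255],[0,0,-0.6,0,0,-0.14,255]]])

```text
time: 52.65
ee_pos: [0.4241, -0.1722, 0.2057]
tcp_rot: [3.141, -0.002, 2.687]
contact_force: [1.8, -0.9, -11.0]
gripper_width: 0.368
```

>>> jog_arm(series=[[[0,0,-0.6,0,0,0.14,255],[0,0,-0.6,0,0,0.14,255],[0,0,-0.6,0,0,0.14,255],[0,0,-0.6,0,0,-0.14,255],[0,0,-0.6,0,0,-0.14,255],[0,0,-0.6,0,0,-0.14,255],[0,0,-0.6,0,0,0.14,255],[0,0,-0.6,0,0,0.14,255],[0,0,-0.6,0,0,0,255]]])

```text
time: 53.55
ee_pos: [0.4247, -0.1721, 0.2123]
tcp_rot: [-3.141, -0.001, 2.402]
contact_force: [-0.6, 0.1, -2.8]
gripper_width: 0.367
```

>>> jog_arm(series=[[[0,0,-3,0,0,-0.1,255],[0,0,-8,0,0,0,255],[0,0,-25,0,0,0,255],[0,0,-40,0,0,0,255],[0,0,-40,0,0,0,255],[0,0,-40,0,0,0,255],[0,0,0,0,0,0,255]]])

```text
time: 54.25
ee_pos: [0.4279, -0.1732, 0.375]
tcp_rot: [3.139, 0.011, 2.503]
contact_force: [0.2, 0.2, -2.2]
gripper_width: 0.363
```

Run:
```python
from h import *
im,s=snap("wrist","w30"); print(s['joint_pos'].round(2),s['ee_pos'].round(4),s['tcp_rot'].round(3),s['contact_force'])
cv2.imwrite("pics/w30c.png",cv2.resize(im[150:330,240:400],None,fx=3,fy=3,interpolation=cv2.INTER_CUBIC))
print(go([.42,-.05,.38],s['tcp_rot'][2]),go([.532,.0250,.38],s['tcp_rot'][2]))
```

```text
[ 0.51  0.01 -0.19  1.84  0.    1.28  1.26] [ 0.4279 -0.1732  0.375 ] [3.139 0.011 2.503] [ 0.23355846  0.21961032 -2.18726108]
('shift', array([78.4, 94.7, -8.5]), 'rotvec', array([0.001, 0.007, 0.   ])) ('shift', array([ 33.1, 221.7,  -8. ]), 'rotvec', array([0.001, 0.007, 0.   ]))
```

View pics/w30c.png

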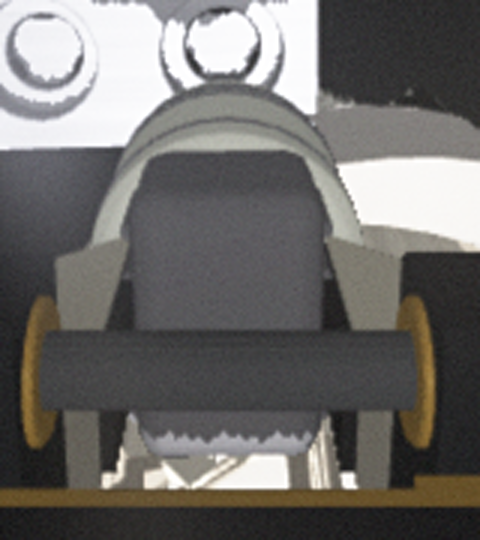

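View pics/w30.png

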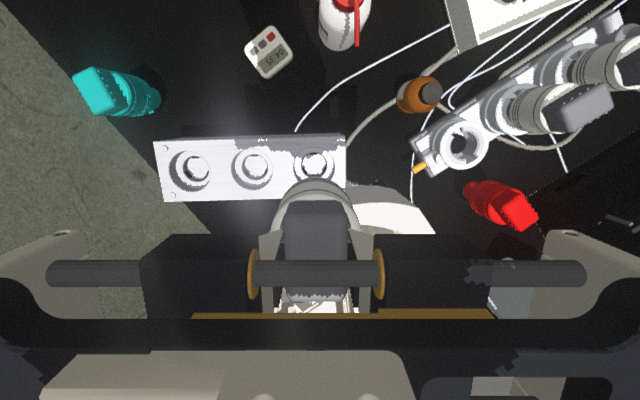

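Run:
```python
from h import *
print(barx(215,301.7,-.005),barx(221.2,310.8,-.0095),barx(217.2,305.2,-.008))
```

```text
(array([ 0.0262, -0.0236]), 'len', np.float64(0.0498), 'centre', np.float64(0.0013)) (array([ 0.0245, -0.0261]), 'len', np.float64(0.0506), 'centre', np.float64(-0.0008)) (array([ 0.026 , -0.0237]), 'len', np.float64(0.0497), 'centre', np.float64(0.0012))
```

>>> jog_arm(series=[[[13,16,-3,0,0,0,255],[26,31,-3,0,0,0,255],[26,31,0,0,0,0,255],[14,17,0,0,0,0,255],[-15,42,0,0,0,0,255],[-15,42,0,0,0,0,255],[-15,42,0,0,0,-0.1,255],[0,0,0,0,0,-0.15,255],[0,0,0,0,0,-0.15,255],[0,0,0,0,0,-0.15,255],[0,0,0,0,0,-0.05,255],[0,0,0,0,0,0,255]]])

```text
time: 55.5
ee_pos: [0.5285, 0.0253, 0.3729]
tcp_rot: [-3.141, -0.003, 3.104]
contact_force: [0.1, 0.7, -2.9]
gripper_width: 0.362
```

Run:
```python
from h import *
im,s=snap("wrist","w31"); print(s['joint_pos'].round(2),s['ee_pos'].round(4),s['tcp_rot'].round(3),s['contact_force'])
print(go([.5349,.0247,.24],3.105))
```

```text
[ 0.32  0.18 -0.47  1.68  0.08  1.31  1.36] [0.5285 0.0253 0.3729] [-3.141e+00 -3.000e-03  3.104e+00] [ 0.1220018   0.73874551 -2.92170394]
('shift', array([ -6.7,  -0.3, 133.2]), 'rotvec', array([-0.   , -0.003, -0.003]))
```

View pics/w31.png

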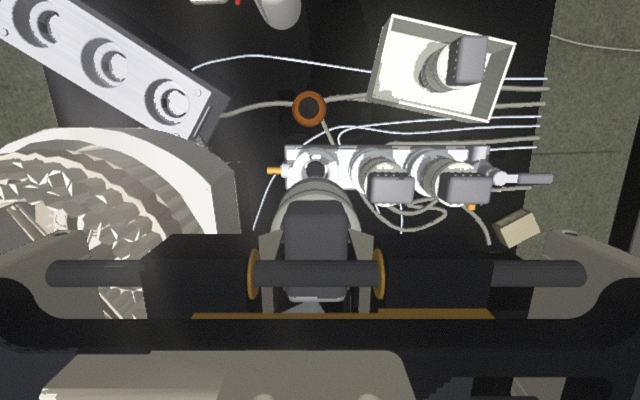

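>>> jog_arm(series=[[[-6,0,20,0,-0.003,0,255],[0,0,30,0,0,0,255],[0,0,35,0,0,0,255],[0,0,30,0,0,0,255],[0,0,20,0,0,0,255],[0,0,0,0,0,0,255],[0,0,0,0,0,0,255]]])

```text
time: 56.25
ee_pos: [0.5355, 0.0251, 0.2396]
tcp_rot: [-3.141, 0.002, 3.102]
contact_force: [-1.3, -0.3, -2.4]
gripper_width: 0.367
```

Run:
```python
from h import *
im,s=snap("side","s31"); print(s['ee_pos'].round(4),s['contact_force'].round(1))
cv2.imwrite("pics/s31c.png",cv2.resize(im[100:280,200:360],None,fx=3,fy=3,interpolation=cv2.INTER_CUBIC))
print(go([.5349,.0247,.205],3.105))
```

```text
[0.5355 0.0251 0.2396] [-1.3 -0.3 -2.4]
('shift', array([ 1.5, -0.5, 35.5]), 'rotvec', array([-0.   ,  0.004, -0.002]))
```

View pics/s31c.png

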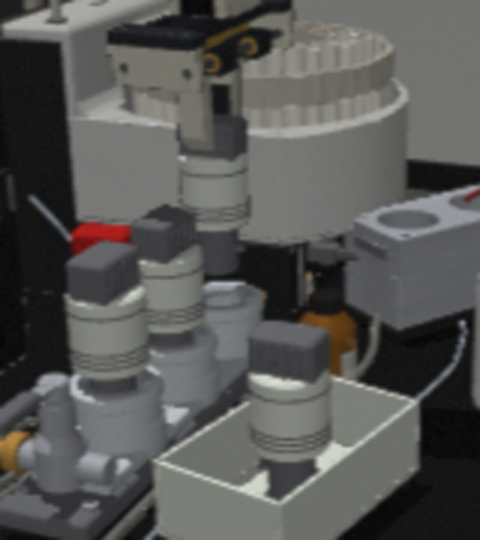

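>>> jog_arm(series=[[[0.5,0,12,0,0.003,0,255],[0,0,10,0,0,0,255],[0,0,6,0,0,0,255],[0,0,6,0,0,0,255],[0,0,0,0,0,0,255],[0,0,0,0,0,0,255]]])

```text
time: 56.9
ee_pos: [0.5351, 0.025, 0.2055]
tcp_rot: [-3.141, -0.001, 3.103]
contact_force: [0.5, -0.5, -3.7]
gripper_width: 0.368
```

Run:
```python
from h import *
print(go([.5349,.0247,.19],3.105))
```

```text
('shift', array([ 0.2, -0.3, 15.5]), 'rotvec', array([-0.   , -0.001, -0.002]))
```

>>> jog_arm(series=[[[0,0,4,0,0,0,255],[0,0,4,0,0,0,255],[0,0,4,0,0,0,255],[0,0,3,0,0,0,255],[0,0,0,0,0,0,255]]])

```text
time: 57.4
ee_pos: [0.535, 0.025, 0.1901]
tcp_rot: [-3.141, -0.001, 3.103]
contact_force: [-0.8, -0.6, -2.6]
gripper_width: 0.367
```

>>> jog_arm(series=[[[0,0,4,0,0,0,255],[0,0,3,0,0,0,255],[0,0,3,0,0,0,255],[0,0,2.5,0,0,0,255],[0,0,0,0,0,0,255]]])

```text
time: 57.9
ee_pos: [0.5355, 0.025, 0.1794]
tcp_rot: [-3.141, 0.001, 3.103]
contact_force: [-5.1, -0.8, 9.0]
gripper_width: 0.365
```

>>> jog_arm(series=[[[0,0,2.5,0,0,0,255],[0,-0.2,0,0,0,0.1,255],[0,-0.2,0,0,0,0.15,255],[0,-0.2,0,0,0,0.15,255],[0,-0.2,0,0,0,0.15,255],[0,0,0,0,0,0,255]]])

```text
time: 58.5
ee_pos: [0.5352, 0.0248, 0.1771]
tcp_rot: [-3.142, 0.001, 2.549]
contact_force: [-4.6, -0.2, 10.6]
gripper_width: 0.368
```

Run:
```python
from h import *
im,s=snap("wrist","w32");print(s['joint_pos'].round(2),s['ee_pos'].round(4),s['tcp_rot'].round(3),s['contact_force'].round(1),s['wrist_torque'])
cv2.imwrite("pics/w32c.png",cv2.resize(im[150:330,240:400],None,fx=3,fy=3,interpolation=cv2.INTER_CUBIC))
```

```text
[ 0.18  0.36 -0.33  1.9   0.15  0.9   0.75] [0.5352 0.0248 0.1771] [-3.142e+00  1.000e-03  2.549e+00] [-4.6 -0.2 10.6] [-0.00956398  1.26265619 -0.04376906]
```

View pics/w32c.png

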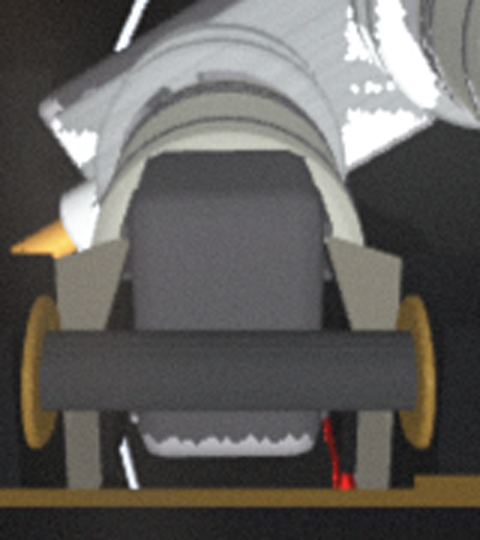

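>>> jog_arm(series=[[[0,-0.2,0,0,0,0.15,255],[0,-0.2,0,0,0,0.15,255],[0,-0.2,0,0,0,0.15,255],[0,-0.2,0,0,0,0.15,255],[0,-0.2,0,0,0,0.15,255],[0,-0.2,0,0,0,0.15,255],[0,-0.2,0,0,0,0.14,255],[0,0,0,0,0,0,255]]])

```text
time: 59.35
ee_pos: [0.5346, 0.0243, 0.1773]
tcp_rot: [3.14, -0.0, 1.51]
contact_force: [-3.7, -0.5, 10.0]
gripper_width: 0.366
```

>>> jog_arm(series=[[[0,0,-2,0,0,0,255],[0,0,-3,0,0,0,255],[0,0,0,0,0,0,180],[0,0,0,0,0,0,110],[0,0,0,0,0,0,110],[0,0,0,0,0,0,110]]])

```text
time: 59.95
ee_pos: [0.5342, 0.0237, 0.1806]
tcp_rot: [3.141, 0.0, 1.513]
contact_force: [-0.2, -0.1, -0.2]
gripper_width: 0.551
```

>>> jog_arm(series=[[[0,0,-10,0,0,0,110],[0,0,-30,0,0,0,110],[0,0,-40,0,0,0,110],[0,0,-45,0,0,0,110],[0,0,0,0,0,0,110]]])

```text
time: 60.45
ee_pos: [0.5378, 0.0241, 0.3131]
tcp_rot: [3.129, -0.001, 1.513]
contact_force: [1.0, 0.2, -1.0]
gripper_width: 0.57
```

Run:
```python
from h import *
im,s=snap("side","s33");print(s['joint_pos'].round(2),s['ee_pos'].round(4),s['tcp_rot'].round(3),s['gripper_width']*92)
a=cv2.resize(im[150:300,190:340],None,fx=3,fy=3,interpolation=cv2.INTER_CUBIC)
im,s=snap("wrist","w33")
b=cv2.resize(im[0:260,250:370],None,fx=2,fy=2,interpolation=cv2.INTER_CUBIC)[:450]
cv2.imwrite("pics/sw33.png",np.hstack([a,b]))
```

```text
[ 0.02  0.2  -0.13  1.77  0.03  1.16 -0.18] [0.5378 0.0241 0.3131] [ 3.129e+00 -1.000e-03  1.513e+00] 52.423134591359045
```

View pics/sw33.png

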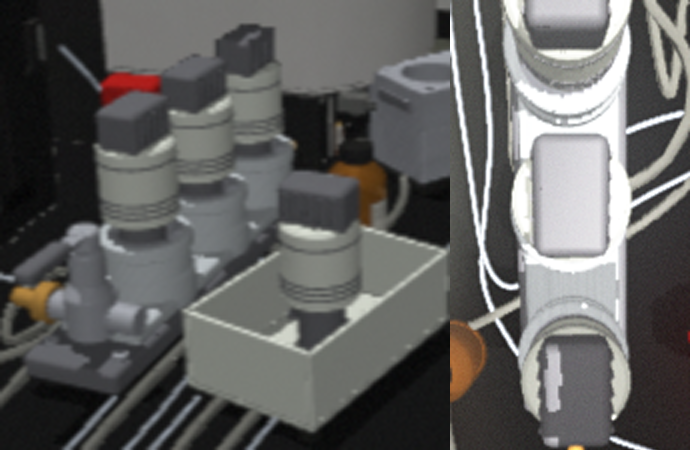

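Run:
```python
from h import *
im=cv2.imread("pics/s33.png")
v=im.copy()
v=cv2.resize(v[150:230,200:300],None,fx=7,fy=7,interpolation=cv2.INTER_CUBIC)
for P in [(.5402,.2045),(.537,.1146),(.5337,.0247)]:
    y=np.array([.036,.999]);x=np.array([.999,-.036])
    for z,c in((.189,(0,255,0)),):
        q=[proj("side",[P[0]+a*y[0]*.026+b*x[0]*.017,P[1]+a*y[1]*.026+b*x[1]*.017,z]) for a,b in((1,1),(1,-1),(-1,-1),(-1,1))]
        q=((np.array(q)-[200,150])*7+3).astype(np.int32);cv2.polylines(v,[q],True,c,1)
cv2.imwrite("pics/s33p.png",v)
```

```text
(no output)
```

View pics/s33p.png

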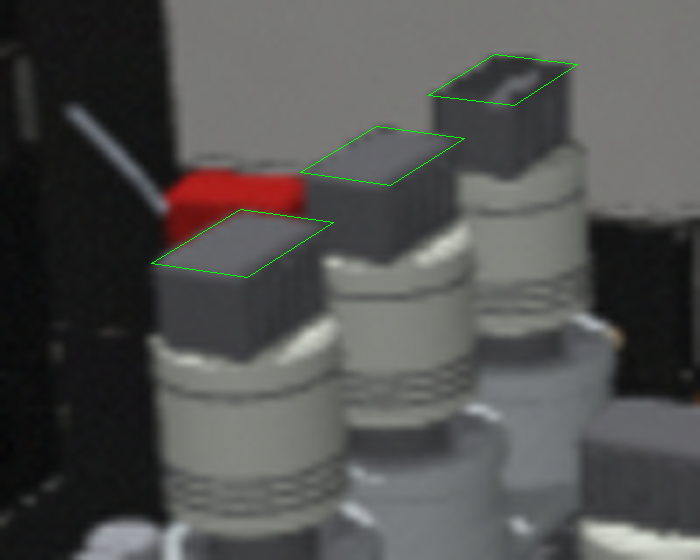

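Run:
```python
from h import *
print(go([.5455,.3495,.30],1.52))
```

```text
('shift', array([325.9,  -8.1,   7.5]), 'rotvec', array([ 0.004, -0.   , -0.007]))
```

>>> jog_arm(series=[[[20,-1,0,0,0,0,90],[45,-1,0,0,0,0,90],[45,-1,0,0,0,0,90],[45,-1,0,0,0,0,90],[45,-1,0,0,0,0,90],[45,-1,0,0,0,0,90],[45,-1,0,0,0,0,90],[36,-1,0,0,0,0,90],[0,0,20,0.004,0,-0.007,90],[0,0,30,0,0,0,90],[0,0,30,0,0,0,90],[0,0,0,0,0,0,90]]])

```text
time: 61.75
ee_pos: [0.5408, 0.347, 0.219]
tcp_rot: [-3.128, 0.007, 1.521]
contact_force: [-0.3, -1.1, -0.3]
gripper_width: 0.648
```

Run:
```python
from h import *
im,s=snap("wrist","w34");print(s['joint_pos'].round(2),s['ee_pos'].round(4),s['tcp_rot'].round(3),s['gripper_width']*92)
print(go([.546,.3495,.126],1.53))
```

```text
[-0.41  0.5  -0.27  1.58  0.14  1.09 -0.77] [0.5408 0.347  0.219 ] [-3.128  0.007  1.521] 59.578095852813846
('shift', array([ 2.1,  4.6, 95.9]), 'rotvec', array([-0.01 ,  0.005, -0.01 ]))
```

View pics/w34.png

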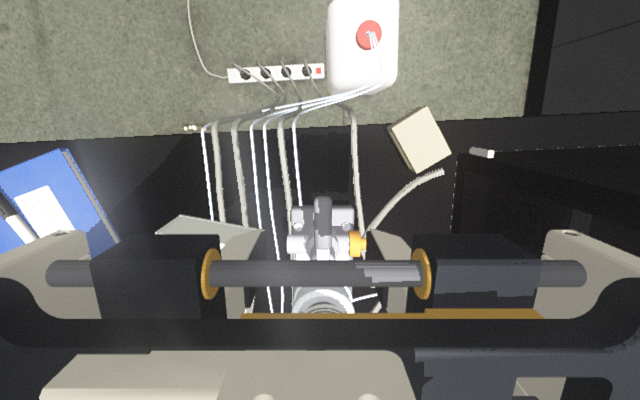

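Run:
```python
from h import *
im=cv2.imread("pics/w34.png");cv2.imwrite("pics/w34c.png",cv2.resize(im[180:330,240:400],None,fx=4,fy=4,interpolation=cv2.INTER_CUBIC))
T=np.load("pics/w34.npy")
for p in [(.545,.3555,.118),(.5435,.2825,.118),(.54,.2045,.189)]: print(proj("wrist",p,T))
```

```text
[321.13425763 195.16556412]
[323.0491709  270.27528943]
[324.04266271 406.81109349]
```

View pics/w34c.png

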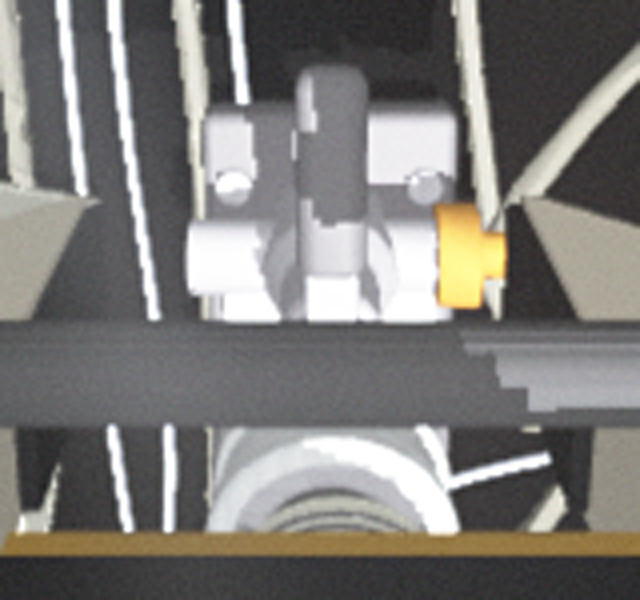

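>>> jog_arm(series=[[[1,4,20,-0.01,0.005,0,90],[0,0,30,0,0,0,90],[0,0,30,0,0,0,90],[0,0,13,0,0,0,90],[0,0,0,0,0,0,180],[0,0,0,0,0,0,255],[0,0,0,0,0,0,255],[0,0,0,0,0,0,255],[0,0,0,0,0,0,255],[0,0,0,0,0,0,255]]], force=10)

```text
time: 62.8
ee_pos: [0.5462, 0.3513, 0.133]
tcp_rot: [3.14, -0.004, 1.521]
contact_force: [-13.1, -1.0, 10.5]
gripper_width: 0.176
```

Run:
```python
from h import *
s=r.state();print(s['joint_pos'].round(2),s['ee_pos'].round(4),s['tcp_rot'].round(3),s['gripper_width']*92,s['contact_force'])
```

```text
[-0.43  0.59 -0.26  1.65  0.18  0.92 -0.8 ] [0.5462 0.3513 0.133 ] [ 3.14  -0.004  1.521] 16.17908162747921 [-13.07047473  -1.00895138  10.50855979]
```

>>> jog_arm(series=[[[0,0,0,0,0,0,180],[0,0,0,0,0,0,180],[0,0,0,0,0,0,180],[0,0,0,0,0,0,180]]])

```text
time: 63.2
ee_pos: [0.5492, 0.3504, 0.1325]
tcp_rot: [3.135, -0.005, 1.52]
contact_force: [0.5, -0.8, 0.3]
gripper_width: 0.293
```

Run:
```python
from h import *
s=r.state();print(s['joint_pos'].round(2),s['ee_pos'].round(4),s['tcp_rot'].round(3),s['gripper_width']*92,s['contact_force'])
```

```text
[-0.43  0.6  -0.25  1.65  0.18  0.91 -0.8 ] [0.5492 0.3504 0.1325] [ 3.135 -0.005  1.52 ] 26.915177037412395 [ 0.46545534 -0.77252821  0.34656455]
```

Free position is x=0.549; the lever sits at 0.546. Shift tool y by −3, lower 6 mm, and regrip.

>>> jog_arm(series=[[[0,-3,0,0,0,0,180],[0,0,6,0,0,0,180],[0,0,0,0,0,0,255],[0,0,0,0,0,0,255],[0,0,0,0,0,0,255]]], force=10)

```text
time: 63.7
ee_pos: [0.5456, 0.3506, 0.126]
tcp_rot: [3.136, -0.004, 1.52]
contact_force: [-0.8, 0.7, -2.1]
gripper_width: 0.171
```

>>> jog_arm(series=[[[-0.8,-10.1,0,0,0,-0.15,255],[-0.8,-10.1,0,0,0,-0.15,255],[-0.8,-10.1,0,0,0,-0.15,255],[-0.8,-10.1,0,0,0,-0.15,255],[-0.8,-10.1,0,0,0,-0.15,255]]])

```text
time: 64.2
ee_pos: [0.4987, 0.3346, 0.126]
tcp_rot: [3.134, 0.001, 2.276]
contact_force: [0.6, -0.3, -1.9]
gripper_width: 0.174
```

Run:
```python
from h import *
s=r.state();print(s['joint_pos'].round(2),s['ee_pos'].round(4),s['tcp_rot'].round(3),s['gripper_width']*92,s['contact_force'])
```

```text
[-0.3   0.55 -0.44  1.78  0.3   0.87 -0.17] [0.4987 0.3346 0.126 ] [3.134e+00 1.000e-03 2.276e+00] 15.969168336021612 [ 0.58248553 -0.29241924 -1.93503609]
```

>>> jog_arm(series=[[[-0.8,-10.1,0,0,0,-0.15,255],[-0.8,-10.1,0,0,0,-0.15,255],[-0.8,-10.1,0,0,0,-0.15,255],[-0.8,-10.1,0,0,0,-0.15,255],[-0.8,-10.1,0,0,0,-0.15,255],[0,0,0,0,0,0,255]]])

```text
time: 64.8
ee_pos: [0.4746, 0.29, 0.1258]
tcp_rot: [3.138, 0.004, 3.021]
contact_force: [-3.6, -0.7, 0.6]
gripper_width: 0.175
```

Run:
```python
from h import *
s=r.state();print(s['joint_pos'].round(2),s['ee_pos'].round(4),s['tcp_rot'].round(3),s['gripper_width']*92,s['contact_force'],s['wrist_torque'])
```

```text
[-0.11  0.53 -0.62  1.89  0.4   0.85  0.52] [0.4746 0.29   0.1258] [3.138 0.004 3.021] 16.105634119728588 [-3.58607278 -0.74199988  0.60975543] [-0.08381     0.62956358  0.05411252]
```

>>> jog_arm(series=[[[-0.3,-5.7,0,0,0,-0.085,255],[0,0,0,0,0,0,255]]])

```text
time: 65.0
ee_pos: [0.4742, 0.2849, 0.1257]
tcp_rot: [3.138, 0.004, 3.103]
contact_force: [-4.9, -1.5, 3.2]
gripper_width: 0.173
```

>>> jog_arm(series=[[[0,-3,0,0,0,-0.04,255],[0,-2,0,0,0,-0.03,255],[0,0,0,0,0,0,255]]])

```text
time: 65.3
ee_pos: [0.4746, 0.284, 0.126]
tcp_rot: [3.132, 0.007, -3.11]
contact_force: [-2.1, 5.7, -3.0]
gripper_width: 0.176
```

Run:
```python
from h import *
s=r.state();print(s['joint_pos'].round(2),s['ee_pos'].round(4),s['tcp_rot'].round(3),s['gripper_width']*92,s['contact_force'],s['wrist_torque'])
```

```text
[-0.06  0.53 -0.66  1.9   0.42  0.85  0.66] [0.4746 0.284  0.126 ] [ 3.132  0.007 -3.11 ] 16.191106281104332 [-2.12870134  5.67769112 -2.97516291] [ 1.4751215   0.320118   -0.08402003]
```

>>> jog_arm(series=[[[0,0,0,0,0,0.05,200],[0,0,0,0,0,0,100],[0,0,0,0,0,0,100],[0,0,0,0,0,0,100],[0,0,-15,0,0,0,100],[0,0,-40,0,0,0,100],[0,0,-45,0,0,0,100],[0,0,-45,0,0,0,100],[0,0,-45,0,0,0,100],[0,0,0,0,0,0,100]]])

```text
time: 66.3
ee_pos: [0.4765, 0.2823, 0.3237]
tcp_rot: [3.132, 0.017, 3.125]
contact_force: [0.5, 0.9, -0.3]
gripper_width: 0.606
```

Run:
```python
from h import *
im,s=snap("wrist","w35");print(s['joint_pos'].round(2),s['ee_pos'].round(4),s['tcp_rot'].round(3),s['contact_force'])
print(go([.42,.19,.38],3.105))
snap("side","s35")
```

```text
[ 0.04  0.29 -0.76  1.71  0.22  1.21  0.78] [0.4765 0.2823 0.3237] [3.132 0.017 3.125] [ 0.52640705  0.89677773 -0.26282204]
('shift', array([ 53.1, -91.5, -61.1]), 'rotvec', array([0.008, 0.013, 0.02 ]))
```

View pics/w35.png

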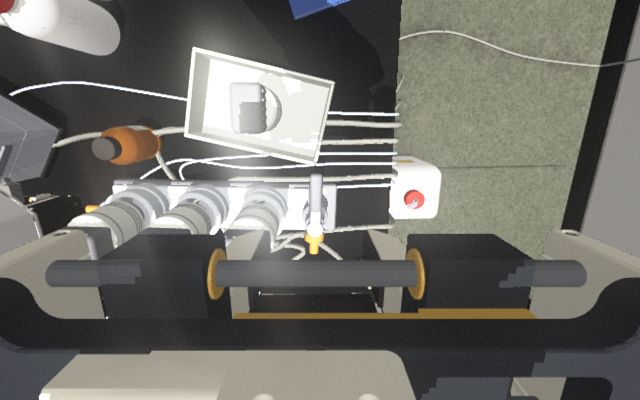

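View pics/s35.png

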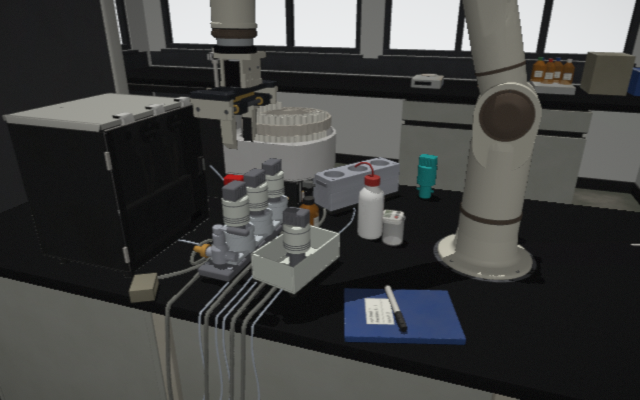

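Run:
```python
from h import *
im=cv2.imread("pics/w35.png");cv2.imwrite("pics/w35c.png",cv2.resize(im[165:245,280:350],None,fx=7,fy=7,interpolation=cv2.INTER_CUBIC))
```

```text
(no output)
```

View pics/w35c.png

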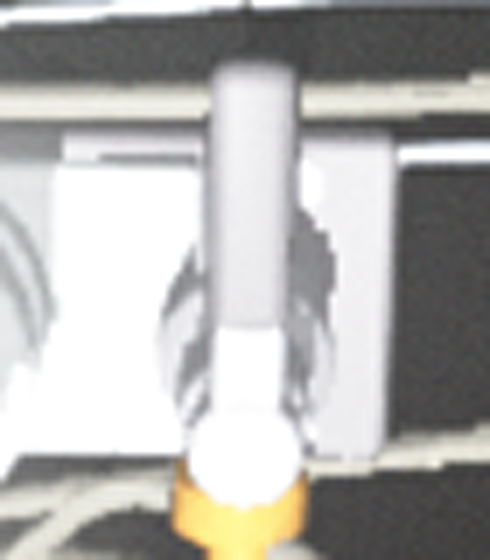

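Run:
```python
from h import *
T=np.load("pics/w35.npy");f=lambda u,v:(280+u/7,165+v/7)
h=onz("wrist",f(246,455),.126,T);t=onz("wrist",f(254,66),.124,T);d=t-h;print(h.round(4),t.round(4),np.arctan2(d[1],d[0])-(np.pi-.036),np.linalg.norm(d))
```

```text
[0.5419 0.2827 0.126 ] [0.4709 0.2853 0.124 ] -0.0004322792201221226 0.07108083182583701
```

Run:
```python
from h import *
a=cv2.imread("pics/side0.png").astype(int);b=cv2.imread("pics/s35.png").astype(int)
for n,(x0,x1,y0,y1) in {"bottle":(298,320,195,228),"caddy front":(318,400,180,205)}.items(): print(n,np.abs(a-b)[y0:y1,x0:x1].mean())
print(r.job_done())
```

```text
bottle 14.876492194674013
caddy front 2.6349593495934958
the job is handed in; nothing more can be done
None
```

Run:
```python
import cv2,numpy as np
a=cv2.imread("pics/side0.png");b=cv2.imread("pics/s35.png")
cv2.imwrite("pics/bc.png",np.hstack([cv2.resize(i[170:240,270:340],None,fx=5,fy=5) for i in(a,b)]))
```

```text
(no output)
```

View pics/bc.png

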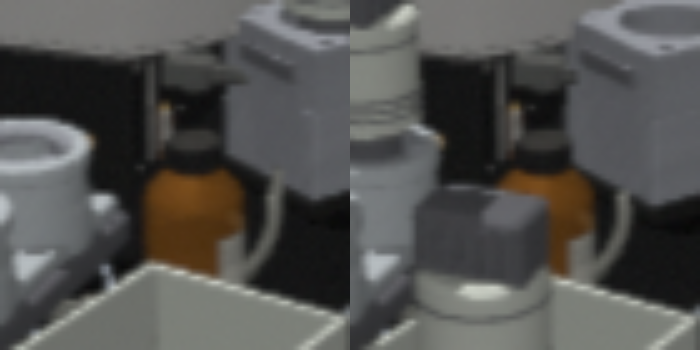

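The job is done and handed in at about 66 s.

- **Order of work:** I shut the feed valve, took the spent cartridge off port_2 and stood it upright in the bin. I then twisted all three fresh cartridges out of the caddy with a pull of about 11 N. They are locked in port_2, port_1 and port_0. After that I turned the valve back to its open stop.
- **Cartridges:** In the side view all three grip tops line up with the locked height (189 mm), with lugs along the manifold's y. The port_2 cartridge matches the height of the original spent one.
- **Valve:** The lever measures about 0.000 rad from open.
- **Caddy:** The caddy's front is unchanged in the side view.
- **Amber bottle:** My image-difference check on the bottle came out high (14.9). A crop viewed after the hand-in shows why: the cartridge in the bin now hides part of the bottle, which itself looks unmoved.
- **Other small disagreements:** The first port height I measured was 79 mm against the stated 85 mm. The first grip on the lever for reopening pushed sideways with about 13 N, so I released and regripped.

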